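Load the ball tray, fit the guard's interlock tongue and start the shaker

ROBOT

A 6-joint arm with a two-finger parallel gripper is mounted at the origin on the work surface. World frame = base frame: x ahead of the robot, y to its left, z up, the work surface at z = 0. Lengths are in m, angles in rad, forces in N, time in s.
With the tool pointing down it reaches from about 0.3 to 0.825 m from the base axis. Payload 5.4 kg.
Tool frame: the origin (TCP) lies at the very end of the fingers, on their centre line; the grasp point (between the pads) lies 19 mm behind it; z points along the fingers, y is the direction in which the jaws open and shut (so a half turn about z gives the same grasp; the last joint's range is limited). The gripper opens to 92 mm and grips with 3 to 60 N. Pads are 20 mm wide; open, the fingers measure 128 mm over their backs; the gripper's body (75 mm by 189 mm) begins 69 mm behind the grasp point.
Start: joints at [-1.538, 0.158, 1.597, -0, 1.386, -0.21], TCP at [0.138, -0.558, 0.183] pointing down, gripper open.
Joint ranges: [-2.91, 2.91], [-0.94, 2.29], [0.18, 2.7], [-1.29, 4.43], [0.17, 2.64], [-3, 3]. Speed limits (rad/s): [2.57, 2.57, 3.14, 3.14, 3.14, 3.14].

INTERFACE

Orientations are given as a unit quaternion [x, y, z, w].
In Python, from station import sense, capture, job_done gives the robot as it stands.
- The arm moves only by the tool servo_tool, never from a script. Its argument "deltas" is a list that holds one entry, the list of rows, each a list of 7 numbers: the shift along the tool's x, y, z in m, then the turn, a rotation vector about the tool's x, y, z in degrees, then the opening, from 0 (shut) to 1 (fully open). In form: [[[tx, ty, tz, rx, ry, rz, fingers], ...]]. A call has 1 to 8 rows; each row is the pose to reach, as a shift and turn from the pose commanded when the call began, along the tool's axes at that moment; what a row does not reach only later rows make up. A row lasts 1/8 s, in which the tool goes at most 62.5 mm and 10.7 degrees, less where a joint would pass 70% of its speed; a pose out of reach is approached as far as the arm can. A call with a gripper value outside its range is refused whole. The fingers move at their own pace and stop on an object; "force" is the grip in N (left out, the last holds). Time passes only in rows, so rows that repeat a pose let the fingers close. It gives the time, the measured TCP pose, the force and the opening at its end, in the units of the state.
- sense(): the state, without advancing time (a new reading comes with each control period).
- capture(name): name is "scene" or "top" or "wrist"; returns a dict with "image" (400x640x3 uint8, red, green, blue), "fx", "fy", "cx", "cy" (pixels), "R" (3x3) and "t" (3): a world point X has camera coordinates R X + t; the wrist camera has in their place "hand_eye" (4x4, takes a point from camera to tool coordinates, whose origin is the TCP and whose axes are the flange's). Camera axes: x right, y down, z forward; pixel columns grow to the right and rows downward; lengths in m; the calibration is good to about 2 mm. A picture is of the moment at which its call begins: read the wrist's pose just before it. There is no depth.
- job_done(): hands the job in, once; it reports no verdict.
The state is a dict: "time_s": time; "qpos": joint angles; "qd": joint speeds; "effort": joint torques, N m; "tcp_pos": TCP position; "orientation": TCP orientation; "wrist_force": force on the tool from outside, world axes, zero at the start; "torque": the same for the moment, N m; "finger_gap": finger opening in m.
Only numpy, scipy, OpenCV 4.12 (cv2) and the standard library are available. Lean on these libraries where they do the work, as an engineer would, in place of code of your own. Each camera call takes 0.05 s, during which the arm holds its last target.

TASK

Carry the open blue tray level, without losing any of its loose steel balls, and lower it onto the shaker's steel platform between the corner stops, letting go only once it stands there. Then lift the amber guard screen out of its blue rack by the red grip and push its steel tongue straight into the tilted slot of the yellow interlock switch until it is fully home, before letting go of it. Only then press the green start button right down and let it come up again, leaving the tray and guard in place and the bottle, beaker and flask alone.

Things in the scene. Friction and masses are not known exactly. Their poses are not given: they have to be found in the camera images.
- shaker: White bench-top shaker, fixed to the bench, 340 (x) x 290 (y) x 110 mm high at its far side, its yellow switch block up to 145 mm; front deck 60 mm above the bench. Origin at bench level inside its footprint; x points to its back, y to its left, z up. The deck reaches from x = -190 to +150 mm of this origin. The far console (x = 88 to 148 mm) is 110 mm high.
- platform (a point): Centre of the loading plate's top face (170 x 150 mm) on the shaker's front deck, 64 mm up; axes as the shaker's. The tray belongs here, centred, long side along x, either way round. Dark stops 10 mm high around it: inner faces of the end stops at x = +-75 mm, of the side stops at y = +-35 mm; side stops only at |x| = 55 to 75 mm, so the tray's long sides are open for fingers.
- slot (a point): Centre of the slot's mouth in the yellow switch block (face 70 x 120 mm), 125 mm above the bench, at x = 50, y = 0 of the shaker. z points straight out of the slot, normal to the block's face: 35 degrees from vertical, leaning to the shaker's front (robot side). y along the slot (level), x across. Slot 8.5 (x) x 42.5 mm (y), 44 mm deep, edges nearly sharp.
- guard: Guard screen, 175 mm tall, about 180 g: tongue, black foot bar, amber pane, red grip. Origin at the tongue's tip, z up to the grip, x normal to the pane. Tongue 40 (y) x 6 mm (x), 40 mm long, last 8 mm narrowed to 36 x 4. Foot bar 22 mm thick, 110 wide, from z = 40 mm; its underside meets the switch face when home: origin then 40 mm down the slot, z along the slot's z. Same if turned half round.
- grip (a point): Middle of the guard's red grip (24 mm thick in x, 70 mm long in y, 34 mm tall), 160 mm above the tongue's tip; axes as the guard's. The pane below it is 5 mm thick and 120 mm wide with its frame. Fitted, the guard overhangs the back of the tray, so the tray goes in first.
- rack: Blue parking block, fixed, 80 (x) x 140 (y) x 50 mm high, with an upright slot like the switch's (8.5 x 42.5 mm, 44 mm deep) in its top. Origin at the centre of its underside. At the start the guard stands in it, tongue down, axes parallel, tongue tip 10 mm above the bench; raise it straight by over 40 mm to clear.
- tray: Open blue tray, 140 (x) x 60 (y) x 36 mm high, walls and floor 5 mm, about 250 g, on the bench at the start. Origin at the centre of its underside, z up. Can be gripped across its 60 mm width.
- ball1_center (a point): Centre of loose steel ball 1, 24 mm across, 50 g, rolling free in the tray.
- ball2_center (a point): Centre of loose steel ball 2, 24 mm across, 50 g, rolling free in the tray.
- ball3_center (a point): Centre of loose steel ball 3, 24 mm across, 50 g, rolling free in the tray.
- start_top (a point): Centre of the top of the green push button (36 mm across) on the shaker's front deck at x = -105, y = -115 mm of the shaker's origin; pressed straight down.
- start (a joint): Travel of the start button in m: 0 up, 0.008 fully down; a spring needs about 5 N at full travel and brings it up again.
- bottle: Amber bottle, 66 mm across, 140 mm tall, origin at the centre of its underside. Bystander.
- beaker: Clear glass beaker, 72 mm across, 90 mm tall, origin at the centre of its underside. Bystander.
- flask: Green glass conical flask, 80 mm across, 120 mm tall, origin at the centre of its underside. Bystander.
Not all that is in view belongs to the job. Leave any brown look-alike of the tray alone.

How it is judged:
By the outcome, as a careful person would: the job done as asked, in the order asked, and still so for the second after the job is handed in, with the robot touching nothing.
It also fails if it takes over 69 s, if anything falls off the work surface, if the arm or the gripper's body presses on something with over 40 N, if the wrist force passes 120 N, or if a joint passes its speed limit or range.

## Working session

There is one attempt and no reset: what is moved stays moved. The work goes in short steps, Python scripts to look and compute and a tool call to move; the robot and the scene stay as the last step left them, time stands still between calls to the robot, and variables do not carry over. Pictures are saved under pics/ and viewed, and the job is handed in when it is done.

Besides the shell and the picture viewer there is one more tool, called by a JSON object that holds its "op" and its "data". servo_tool: Moves the arm, as the interface text tells. Its arguments: {"type":"object","properties":{"deltas":{"type":"array","items":{"type":"array","items":{"type":"array","items":{"type":"number"}}}},"force":{"type":"number"}},"required":["deltas"]}

```bash
ls; mkdir -p pics; python3 - <<'E'
from station import sense,capture
import cv2
s=sense();print(s)
for n in("scene","top","wrist"):
    c=capture(n);cv2.imwrite(f"pics/{n}0.png",c["image"][:,:,::-1])
    print(n,{k:c[k] for k in c if k!="image"})
E
```

```text
pics
{'time_s': 0.0, 'qpos': array([-1.53808215e+00,  1.59019624e-01,  1.59824936e+00,  1.79364782e-05,
        1.38621259e+00, -2.10115899e-01]), 'qd': array([-0.0008304 , -0.00077513, -0.00052906,  0.00079178, -0.00033328,
       -0.00043003]), 'effort': array([-1.72902401e-04, -3.85574949e+01, -3.22102833e+01,  7.00576231e-02,
        3.77775868e-02, -1.64761327e-04]), 'tcp_pos': array([ 0.13821262, -0.55742473,  0.18222695]), 'orientation': array([ 9.92638002e-01,  1.21115253e-01,  9.24442012e-05, -9.39965232e-04]), 'wrist_force': array([-0.38291895, -0.27276393,  0.89246751]), 'torque': array([-0.00597871, -0.04101981, -0.04968407]), 'finger_gap': 0.0921611945936445}
scene {'fx': 437.68323837972747, 'fy': 437.68323837972747, 'cx': 318.52172896759447, 'cy': 197.55926374323107, 'R': array([[ 0.12754529,  0.99176659,  0.01145566],
       [ 0.78505555, -0.09388923, -0.6122684 ],
       [-0.60615178,  0.08708528, -0.79056699]]), 't': array([-0.13801055, -0.33090101,  1.8310144 ])}
top {'fx': 479.30355022395645, 'fy': 479.30355022395645, 'cx': 326.44716848821014, 'cy': 199.2497430450865, 'R': array([[-0.00295531, -0.99980407, -0.01957259],
       [-0.9954079 ,  0.00481388, -0.09560299],
       [ 0.09567848,  0.01920018, -0.9952271 ]]), 't': array([0.10165608, 0.49996808, 1.54033006])}
wrist {'fx': 335.4247084517422, 'fy': 335.4247084517422, 'cx': 309.79980999686785, 'cy': 206.12654536487008, 'hand_eye': array([[-1.64099809e-04, -9.60586296e-01, -2.77981906e-01,
         7.87785753e-02],
       [ 9.99999897e-01, -2.75078171e-04,  3.60226788e-04,
         7.06153548e-06],
       [-4.22495671e-04, -2.77981819e-01,  9.60586243e-01,
        -2.01562250e-01],
       [ 0.00000000e+00,  0.00000000e+00,  0.00000000e+00,
         1.00000000e+00]])}
```

View pics/scene0.png

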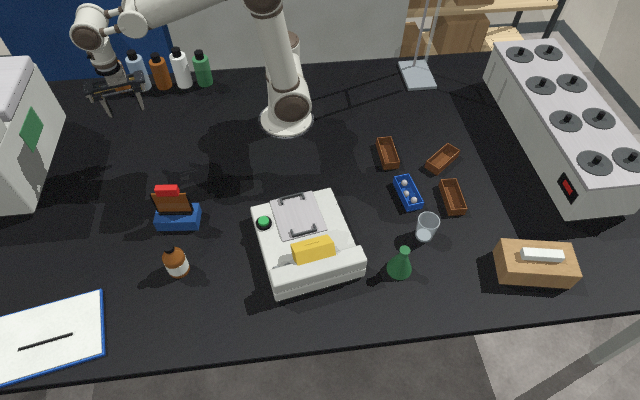

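View pics/top0.png

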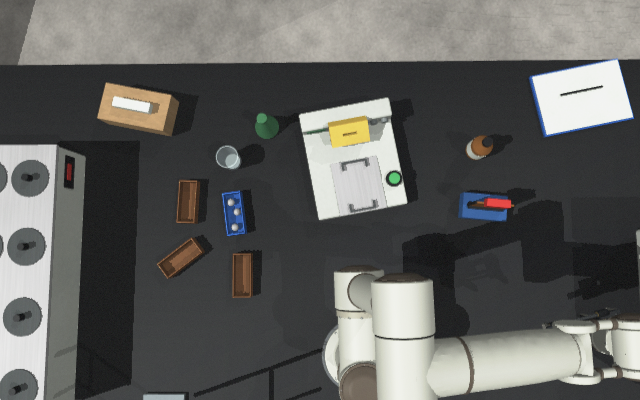

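View pics/wrist0.png

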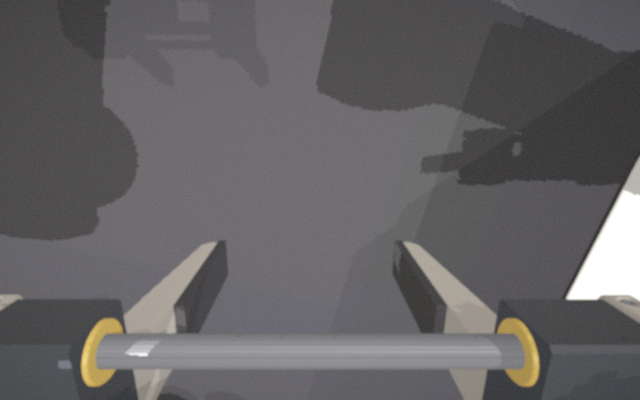

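```bash
cat > h.py <<'E'
import numpy as np,cv2
from station import sense,capture
from scipy.spatial.transform import Rotation as Ro
def cam(n):
    s=sense();c=capture(n)
    if n=="wrist":
        T=np.eye(4);T[:3,:3]=Ro.from_quat(s["orientation"]).as_matrix();T[:3,3]=s["tcp_pos"]
        W=T@np.array(c["hand_eye"]);c["R"]=W[:3,:3].T;c["t"]=-W[:3,:3].T@W[:3,3]
    return c
def ray(c,u,v):
    d=np.array([(u-c["cx"])/c["fx"],(v-c["cy"])/c["fy"],1.]);R=np.array(c["R"])
    return -R.T@np.array(c["t"]),R.T@d/np.linalg.norm(d)
def pl(c,u,v,z):
    o,d=ray(c,u,v);return o+d*(z-o[2])/d[2]
def tri(a,b):
    A=np.zeros((3,3));B=np.zeros(3)
    for c,(u,v) in(a,b):
        o,d=ray(c,u,v);P=np.eye(3)-np.outer(d,d);A+=P;B+=P@o
    X=np.linalg.solve(A,B)
    return X,[np.linalg.norm(np.cross(ray(c,*p)[1],X-ray(c,*p)[0])) for c,p in(a,b)]
def proj(c,X):
    p=np.array(c["R"])@np.array(X)+c["t"];return np.array([c["fx"]*p[0]/p[2]+c["cx"],c["fy"]*p[1]/p[2]+c["cy"]])
def mask(c,lo,hi,roi):
    hsv=cv2.cvtColor(c["image"],cv2.COLOR_RGB2HSV);m=cv2.inRange(hsv,np.array(lo),np.array(hi))
    k=np.zeros_like(m);x0,y0,x1,y1=roi;k[y0:y1,x0:x1]=m[y0:y1,x0:x1];return k
def big(m):
    cs,_=cv2.findContours(m,cv2.RETR_EXTERNAL,cv2.CHAIN_APPROX_NONE);return max(cs,key=cv2.contourArea)
def crop(c,roi,k,f):
    x0,y0,x1,y1=roi;cv2.imwrite(f,cv2.resize(c["image"][y0:y1,x0:x1,::-1],None,fx=k,fy=k,interpolation=cv2.INTER_CUBIC))
E
python3 - <<'E'
from h import *
t=cam("top");s=cam("scene");np.save
import pickle;pickle.dump((t,s),open("c0.pkl","wb"))
crop(t,(290,90,420,225),4,"pics/tsh.png");crop(t,(440,180,540,230),6,"pics/trk.png");crop(s,(240,180,380,305),4,"pics/ssh.png");crop(s,(140,170,220,240),6,"pics/srk.png")
E
```

```text
(no output)
```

View pics/tsh.png

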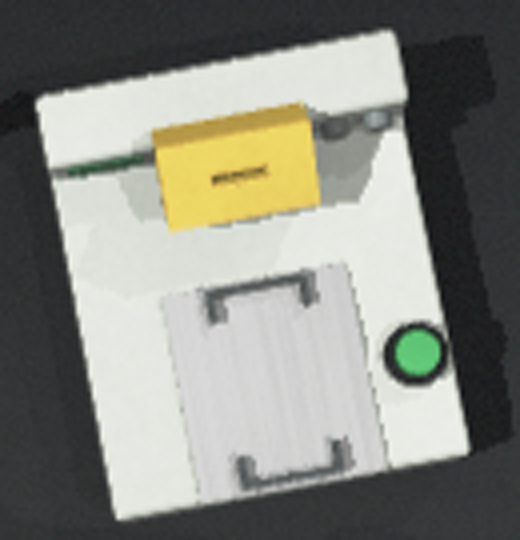

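View pics/ssh.png

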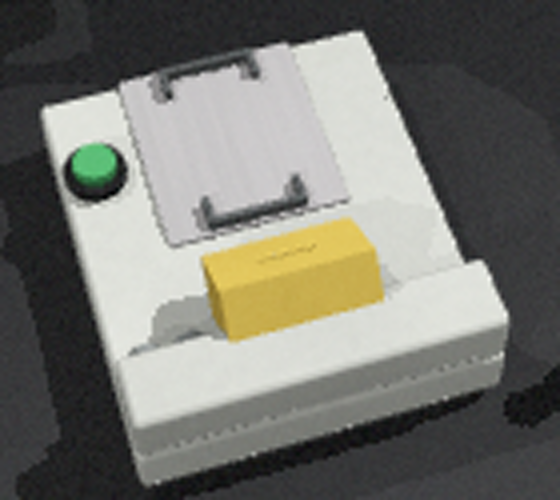

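View pics/trk.png

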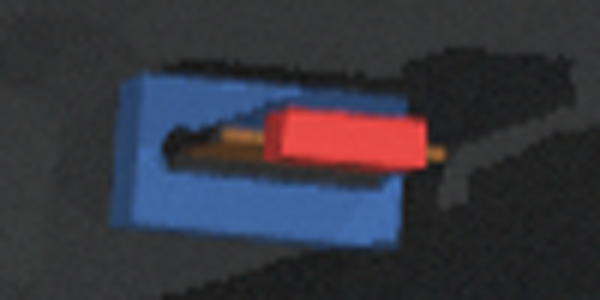

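View pics/srk.png

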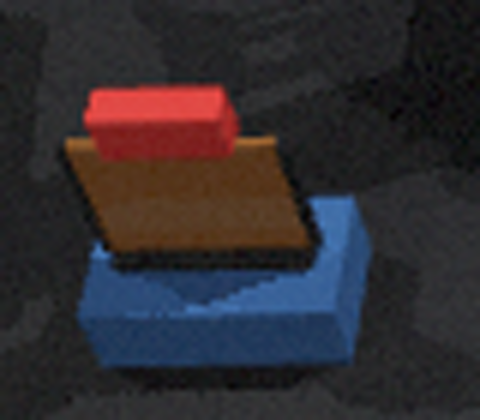

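```bash
python3 - <<'E'
from h import *
import pickle;t,s=pickle.load(open("c0.pkl","rb"))
np.set_printoptions(precision=4,suppress=True)
T=np.array([[162,296],[347,264],[388,469],[200,503]])/4+[290,90]
S=np.array([[351,200],[172,245],[120,82],[288,44]])/4+[240,180]
for c,P in((t,T),(s,S)):
    W=np.array([pl(c,u,v,.064) for u,v in P]);print(W[:,:2].tolist(),W.mean(0),[np.linalg.norm(W[i]-W[i-1]) for i in range(4)])
    x=(W[0]+W[1]-W[2]-W[3]);y=W[0]+W[3]-W[1]-W[2];print(np.degrees(np.arctan2(x[1],x[0])),np.degrees(np.arctan2(-y[0],y[1])))
for a,b in zip(T,S): print(tri((t,a),(s,b)))
# deck corners z=.06
for p in[(118,520),(469,452)]: print("deck",pl(t,p[0]/4+290,p[1]/4+90,.06))
for p in[(362,32),(42,105)]: print("deckS",pl(s,p[0]/4+240,p[1]/4+180,.06))
# button
for c,r in((t,(380,165,405,195)),(s,(252,210,275,232))):
    m=mask(c,(45,90,90),(85,255,255),r);M=cv2.moments(big(m));p=(M['m10']/M['m00'],M['m01']/M['m00']);print("btn",p,M['m00'])
    if c is t:bt=p
    else:bs=p
print(tri((t,bt),(s,bs)))
# tray
m=mask(t,(100,100,60),(125,255,255),(215,185,255,245));r=cv2.minAreaRect(big(m));B=cv2.boxPoints(r);print("tray",r)
W=np.array([pl(t,u,v,.036) for u,v in B]);print(W,W.mean(0),[np.linalg.norm(W[i]-W[i-1]) for i in range(4)])
m=mask(s,(100,100,60),(125,255,255),(385,165,430,220));B=cv2.boxPoints(cv2.minAreaRect(big(m)));print(B)
# rack & grip
print("rack top")
for p in[(152,72),(408,95),(398,247),(133,230)]: print(pl(t,p[0]/6+440,p[1]/6+180,.05))
print("scene rack top corners")
for p in[(80,313),(352,310),(356,197)]: print(pl(s,p[0]/6+140,p[1]/6+170,.05))
print("grip top z=.187")
for p in[(285,110),(428,117),(425,170),(282,160)]: print(pl(t,p[0]/6+440,p[1]/6+180,.187))
for p in[(95,90),(222,87),(236,121),(88,124)]: print(pl(s,p[0]/6+140,p[1]/6+170,.187))
# yellow
Y=np.array([(155,132),(307,106),(320,204),(170,231)])/4+[290,90]
Ys=np.array([(377,250),(216,293),(203,255),(351,219)])/4+[240,180]
E
```

```text
[[0.6100741076721337, 0.08562384190612105], [0.6350818578272334, -0.06270915925773693], [0.47019266565569773, -0.09301301911406637], [0.4438248728067357, 0.05611810559991765]] [ 0.5398 -0.0035  0.064 ] [np.float64(0.1688472581012243), np.float64(0.1504262836145897), np.float64(0.16765073700158215), np.float64(0.15144422358803794)]
10.238273563537962 9.798983785400235
[[0.6156896485946783, 0.08931873276718066], [0.6408909944351313, -0.057500150791832835], [0.4735387196941503, -0.0885512934716039], [0.44945377166542555, 0.05788336739663124]] [0.5449 0.0003 0.064 ] [np.float64(0.16918199955792465), np.float64(0.1489660780234389), np.float64(0.17020857006243925), np.float64(0.14840213820946588)]
10.609488782819474 9.540378742108647
(array([0.6114, 0.0879, 0.0578]), [np.float64(0.0022029632588929098), np.float64(0.0022029632588929124)])
(array([ 0.6365, -0.0604,  0.0577]), [np.float64(0.002880526053420922), np.float64(0.0028805260534209703)])
(array([ 0.4706, -0.091 ,  0.0608]), [np.float64(0.002361821987823833), np.float64(0.0023618219878238445)])
(array([0.4444, 0.0573, 0.0578]), [np.fl
[... 553 characters left out ...]
.3886 0.3566 0.036 ]
 [0.3805 0.4232 0.036 ]] [0.4564 0.4    0.036 ] [np.float64(0.14522717293025403), np.float64(0.06764666746819513), np.float64(0.14516737762520304), np.float64(0.06703351943608411)]
[[389.6 178.2]
 [407.6 169.2]
 [425.8 205.6]
 [407.8 214.6]]
rack top
[ 0.5191 -0.3453  0.05  ]
[ 0.5061 -0.4804  0.05  ]
[ 0.4253 -0.472   0.05  ]
[ 0.4348 -0.3327  0.05  ]
scene rack top corners
[ 0.5069 -0.4757  0.05  ]
[ 0.5227 -0.3279  0.05  ]
[ 0.4441 -0.3287  0.05  ]
grip top z=.187
[ 0.4852 -0.3717  0.187 ]
[ 0.4815 -0.4404  0.187 ]
[ 0.4557 -0.4379  0.187 ]
[ 0.4609 -0.3695  0.187 ]
[ 0.4656 -0.4338  0.187 ]
[ 0.4713 -0.3688  0.187 ]
[ 0.4952 -0.3601  0.187 ]
[ 0.4882 -0.4351  0.187 ]
```

```bash
cat >> h.py <<'E'
np.set_printoptions(precision=4,suppress=True)
def down(yaw):  # tool z down, x at yaw deg
    a=np.radians(yaw);x=np.array([np.cos(a),np.sin(a),0]);z=np.array([0,0,-1.]);return np.stack([x,np.cross(z,x),z],1)
def delta(p,R,s=None):
    s=s or sense();R0=Ro.from_quat(s["orientation"]).as_matrix()
    d=R0.T@(np.array(p)-s["tcp_pos"]);r=Ro.from_matrix(R0.T@R).as_rotvec(degrees=True)
    print("delta",np.round(d,4),"rot",np.round(r,2),"|d|",round(float(np.linalg.norm(d)),3));return d,r
E
python3 - <<'E'
from h import *
delta((.42,-.40,.32),down(-5.5))
E
```

```text
delta [ 0.3115 -0.0855 -0.1371] rot [-0.05 -0.   19.41] |d| 0.351
```

{"op": "servo_tool", "data": {"deltas": [[[0.02, -0.005, -0.05, 0, 0, 2, 1], [0.06, -0.02, -0.09, 0, 0, 5, 1], [0.11, -0.035, -0.12, 0, 0, 8, 1], [0.17, -0.05, -0.137, 0, 0, 12, 1], [0.23, -0.066, -0.137, 0, 0, 15, 1], [0.28, -0.078, -0.137, 0, 0, 18, 1], [0.311, -0.0855, -0.137, 0, 0, 19.4, 1], [0.311, -0.0855, -0.137, 0, 0, 19.4, 1]]]}}

```text
time_s: 1.25
tcp_pos: [0.421, -0.3991, 0.3199]
orientation: [0.999, -0.046, -0.0, -0.0]
wrist_force: [-0.3, 0.2, 0.6]
finger_gap: 0.0921
```

```bash
python3 - <<'E'
from h import *
c=cam("wrist");cv2.imwrite("pics/w1.png",c["image"][:,:,::-1])
import pickle;pickle.dump(c,open("w1.pkl","wb"))
E
```

```text
(no output)
```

View pics/w1.png

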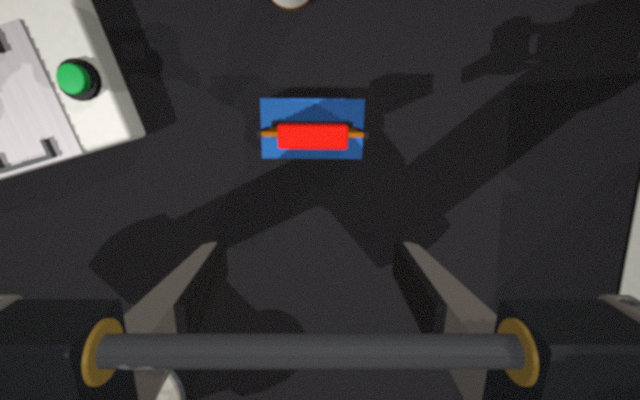

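```bash
python3 - <<'E'
from h import *
import pickle;c=pickle.load(open("w1.pkl","rb"))
m=mask(c,(100,100,40),(125,255,255),(240,80,390,180))
pts=cv2.findNonZero(m);r=cv2.minAreaRect(pts);B=cv2.boxPoints(r);print(r)
W=np.array([pl(c,u,v,.05) for u,v in B]);print(W,W.mean(0),[np.linalg.norm(W[i]-W[i-1]) for i in range(4)])
hsv=cv2.cvtColor(c["image"],cv2.COLOR_RGB2HSV)
m=cv2.inRange(hsv,np.array((0,180,90)),np.array((6,255,255)))|cv2.inRange(hsv,np.array((174,180,90)),np.array((180,255,255)))
k=big(m);r=cv2.minAreaRect(k);B=cv2.boxPoints(r);print(r)
W=np.array([pl(c,u,v,.186) for u,v in B]);print(W,W.mean(0),[np.linalg.norm(W[i]-W[i-1]) for i in range(4)])
crop(c,(240,80,390,180),5,"pics/w1c.png")
# shaker button from this
m=mask(c,(45,90,50),(85,255,255),(30,40,110,110));M=cv2.moments(big(m));print("btn",pl(c,M['m10']/M['m00'],M['m01']/M['m00'],.077))
E
```

```text
((312.0, 128.5), (63.0, 106.0), 90.0)
[[ 0.5211 -0.34    0.05  ]
 [ 0.508  -0.4811  0.05  ]
 [ 0.4237 -0.4772  0.05  ]
 [ 0.4374 -0.3287  0.05  ]] [ 0.4725 -0.4068  0.05  ] [np.float64(0.08442236333683281), np.float64(0.1417364288404091), np.float64(0.08442548611886724), np.float64(0.1491508436885318)]
((312.5, 135.5), (25.0, 73.0), 90.0)
[[ 0.4895 -0.3724  0.186 ]
 [ 0.4829 -0.443   0.186 ]
 [ 0.4589 -0.4416  0.186 ]
 [ 0.4656 -0.3695  0.186 ]] [ 0.4742 -0.4066  0.186 ] [np.float64(0.024082616608850492), np.float64(0.07090444750310944), np.float64(0.02408381817054101), np.float64(0.07236179108908755)]
btn [ 0.563  -0.1169  0.077 ]
```

View pics/w1c.png

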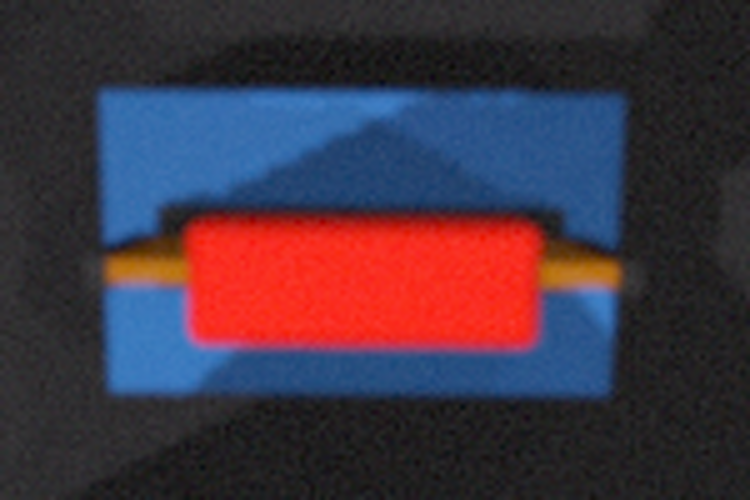

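```bash
python3 - <<'E'
from h import *
import pickle;c=pickle.load(open("w1.pkl","rb"))
for z,P in((.05,[(98,88),(627,93),(612,397),(107,397)]),(.186,[(187,217),(542,217),(542,350),(188,350)])):
    W=np.array([pl(c,u/5+240-.4,v/5+80-.4,z) for u,v in P]);print(W[:,:2].tolist(),W.mean(0),[np.linalg.norm(W[i]-W[i-1]) for i in range(4)])
    y=W[0]+W[3]-W[1]-W[2];x=W[0]+W[1]-W[2]-W[3];print(np.degrees(np.arctan2(-y[0],y[1])),np.degrees(np.arctan2(x[1],x[0])))
delta((.47,.02,.30),down(10))
E
```

```text
[[0.5207944412383524, -0.34024789629284635], [0.5064736232051564, -0.481076972464422], [0.4254637689097696, -0.4730828226052612], [0.43854806419325104, -0.3316892449493334]] [ 0.4728 -0.4065  0.05  ] [np.float64(0.08269048947650988), np.float64(0.14155534085466137), np.float64(0.08140333485140841), np.float64(0.14199768514101987)]
-5.546293880613 -5.78952235342329
[[0.4893924507012625, -0.37336098446111887], [0.4830351927374609, -0.44202919818965186], [0.4574241076458485, -0.44047365009773704], [0.46390017756805996, -0.37049923858224915]] [ 0.4734 -0.4066  0.186 ] [np.float64(0.025652399088058594), np.float64(0.06896186123855566), np.float64(0.025658281498106394), np.float64(0.07027344981268684)]
-5.288461777496606 -4.940277624883807
delta [ 0.0107 -0.4228  0.0199] rot [ -0.01   0.04 -15.37] |d| 0.423
```

{"op": "servo_tool", "data": {"deltas": [[[0.01, -0.04, 0, 0, 0, -1.5, 1], [0.025, -0.1, 0, 0, 0, -4, 1], [0.04, -0.16, 0.005, 0, 0, -6, 1], [0.05, -0.22, 0.01, 0, 0, -8, 1], [0.06, -0.28, 0.02, 0, 0, -10, 1], [0.07, -0.34, 0.03, 0, 0, -12, 1], [0.08, -0.39, 0.04, 0, 0, -14, 1], [0.08, -0.41, 0.04, 0, 0, -15.4, 1]]]}}

```text
time_s: 2.3
tcp_pos: [0.5378, 0.0013, 0.2791]
orientation: [0.996, 0.087, -0.001, -0.0]
wrist_force: [0.2, 0.6, 0.3]
finger_gap: 0.0918
```

```bash
python3 - <<'E'
from h import *
s=sense();print(s["tcp_pos"],s["qd"])
c=cam("wrist");cv2.imwrite("pics/w2.png",c["image"][:,:,::-1])
s=sense();print(s["tcp_pos"],s["qd"])
c=cam("wrist");cv2.imwrite("pics/w2.png",c["image"][:,:,::-1])
import pickle;pickle.dump(c,open("w2.pkl","wb"))
crop(c,(210,0,430,300),2.5,"pics/w2c.png")
E
```

```text
[0.5378 0.0013 0.2791] [ 0.2657  0.022  -0.0448 -0.0153  0.0055  0.092 ]
[0.538  0.0025 0.2796] [-0.0561 -0.0091 -0.0087 -0.0173 -0.0007 -0.0221]
```

View pics/w2.png

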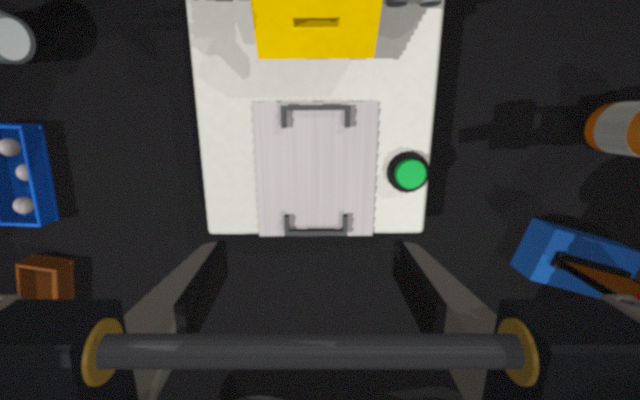

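```bash
python3 - <<'E'
from h import *
import pickle;c=pickle.load(open("w2.pkl","rb"))
crop(c,(230,80,440,250),3.8,"pics/w2p.png");crop(c,(240,0,400,70),5,"pics/w2s.png")
E
```

```text
(no output)
```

View pics/w2p.png

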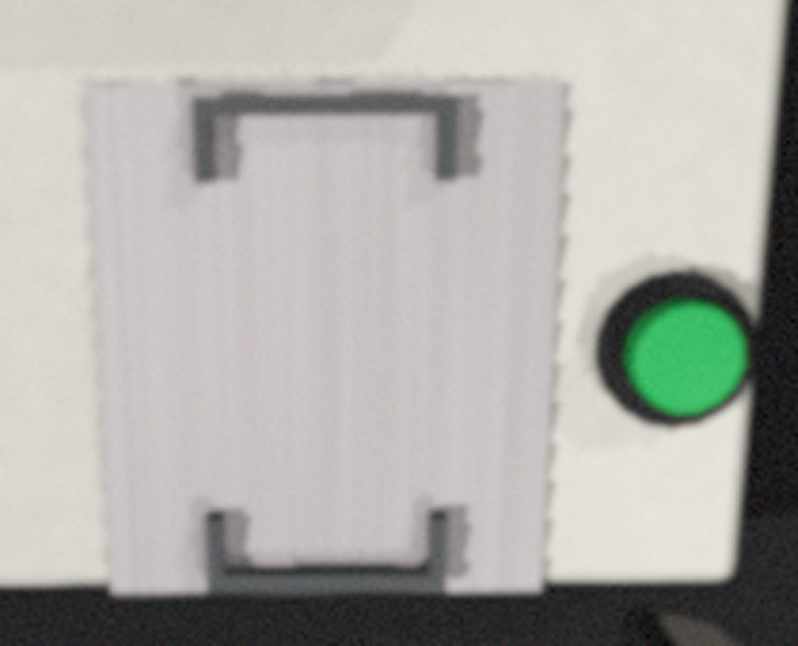

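View pics/w2s.png

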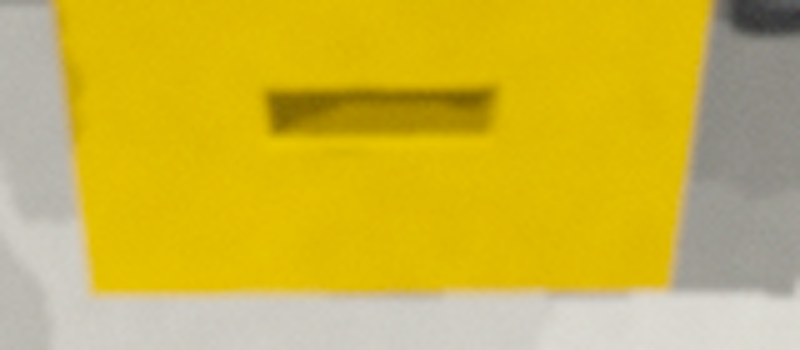

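```bash
python3 - <<'E'
from h import *
import pickle;c=pickle.load(open("w2.pkl","rb"))
print(Ro.from_matrix(c["R"].T).as_quat())
def q(P,z,k,o):
    W=np.array([pl(c,u/k+o[0]-.4,v/k+o[1]-.4,zz) for (u,v),zz in zip(P,z)]);print(W[:,:2].tolist(),W.mean(0),[np.linalg.norm(W[i]-W[i-1]) for i in range(4)])
    y=W[0]+W[3]-W[1]-W[2];x=W[0]+W[1]-W[2]-W[3];print(np.degrees(np.arctan2(-y[0],y[1])),np.degrees(np.arctan2(x[1],x[0])))
    return W.mean(0)
p=q([(83,82),(572,83),(547,593),(110,595)],[.064]*4,3.8,(230,80))
sl=q([(265,90),(497,87),(491,135),(268,138)],[.1274,.1274,.1226,.1226],5,(240,0))
m=mask(c,(45,90,50),(85,255,255),(370,140,450,200));M=cv2.moments(big(m));b=pl(c,M['m10']/M['m00'],M['m01']/M['m00'],.077);print("btn",b)
a=np.radians(10);R=np.array([[np.cos(a),-np.sin(a)],[np.sin(a),np.cos(a)]])
print("slot-plat in shaker",R.T@(sl-p)[:2],"btn-plat",R.T@(b-p)[:2])
E
```

```text
[ 0.7591 -0.6356 -0.0908  0.1075]
[[0.6120389637806458, 0.08633398474158355], [0.6385719348295003, -0.06412426573657469], [0.4711853148915341, -0.09520991286301499], [0.44353541725547685, 0.05511765783771905]] [ 0.5413 -0.0045  0.064 ] [np.float64(0.17137066334973647), np.float64(0.15277985367720298), np.float64(0.17024863579931176), np.float64(0.15284925695622023)]
10.211616057096354 10.507983508603976
[[0.6942301165839568, 0.04702561249411284], [0.7024076843828243, 0.003998888470707493], [0.6952693355575084, 0.003321866303708872], [0.6872204217287862, 0.04553773943838409]] [0.6948 0.025  0.125 ] [np.float64(0.008624939895012023), np.float64(0.04379693591213158), np.float64(0.008628695322382016), np.float64(0.04297633021030516)]
10.777679528658814 8.699763819868155
btn [ 0.5628 -0.1169  0.077 ]
slot-plat in shaker [0.1562 0.0023] btn-plat [ 0.0016 -0.1144]
```

```bash
python3 - <<'E'
from h import *
delta((.43,.395,.24),down(8))
E
```

```text
delta [-0.0379 -0.4072  0.0401] rot [-0.01  0.03  2.01] |d| 0.411
```

{"op": "servo_tool", "data": {"deltas": [[[-0.005, -0.05, 0.0, 0, 0, 0, 1], [-0.012, -0.11, 0, 0, 0, 1, 1], [-0.018, -0.17, 0.005, 0, 0, 2, 1], [-0.023, -0.23, 0.01, 0, 0, 2, 1], [-0.028, -0.29, 0.02, 0, 0, 2, 1], [-0.033, -0.35, 0.03, 0, 0, 2, 1], [-0.038, -0.4, 0.04, 0, 0, 2, 1], [-0.038, -0.407, 0.04, 0, 0, 2, 1]]]}}

```text
time_s: 3.4
tcp_pos: [0.4305, 0.3947, 0.2392]
orientation: [0.998, 0.07, -0.001, 0.001]
wrist_force: [0.2, -1.5, 0.0]
finger_gap: 0.092
```

```bash
python3 - <<'E'
from h import *
c=cam("wrist");c=cam("wrist");s=sense();print(s["tcp_pos"],abs(s["qd"]).max())
import pickle;pickle.dump(c,open("w3.pkl","wb"));cv2.imwrite("pics/w3.png",c["image"][:,:,::-1])
E
```

```text
[0.4319 0.3933 0.2403] 0.02820748913002216
```

View pics/w3.png

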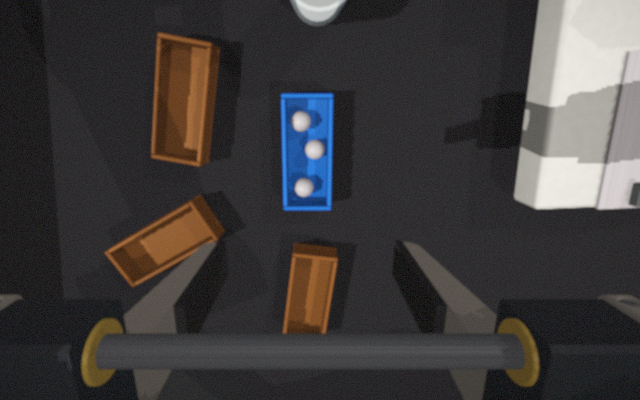

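```bash
python3 - <<'E'
from h import *
import pickle;c=pickle.load(open("w3.pkl","rb"))
m=mask(c,(100,120,60),(125,255,255),(260,80,350,225));k=cv2.convexHull(big(m))
ap=cv2.approxPolyDP(k,4,True)[:,0];print(ap)
W=np.array([pl(c,u,v,.036) for u,v in ap]);print(W,W.mean(0),[np.linalg.norm(W[i]-W[i-1]) for i in range(len(W))])
crop(c,(260,80,350,225),4,"pics/w3c.png")
E
```

```text
[[331  92]
 [331 209]
 [283 210]
 [280  94]]
[[0.5312 0.3834 0.036 ]
 [0.393  0.3617 0.036 ]
 [0.3834 0.4215 0.036 ]
 [0.521  0.441  0.036 ]] [0.4571 0.4019 0.036 ] [np.float64(0.05850215152694118), np.float64(0.13989051510328288), np.float64(0.06058699395196637), np.float64(0.13899140106315913)]
```

View pics/w3c.png

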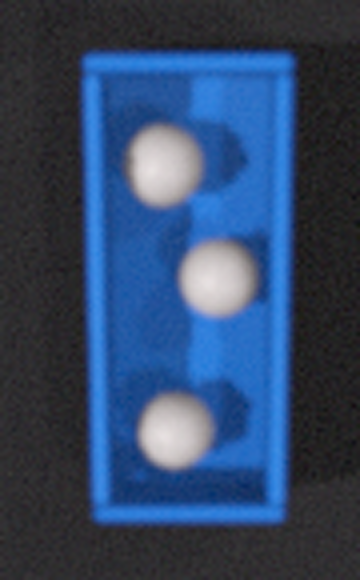

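```bash
python3 - <<'E'
from h import *
delta((.4573,.4015,.009),down(8.8))
E
```

```text
delta [ 0.0262 -0.0048  0.2313] rot [ 0.05 -0.02 -0.94] |d| 0.233
```

{"op": "servo_tool", "data": {"deltas": [[[0.01, -0.003, 0.05, 0, 0, -0.9, 1], [0.026, -0.005, 0.11, 0, 0, -0.9, 1], [0.026, -0.005, 0.17, 0, 0, -0.9, 1], [0.026, -0.005, 0.21, 0, 0, -0.9, 1], [0.026, -0.005, 0.231, 0, 0, -0.9, 1], [0.026, -0.005, 0.231, 0, 0, -0.9, 1]]]}}

```text
time_s: 4.25
tcp_pos: [0.4564, 0.4015, 0.0088]
orientation: [0.997, 0.076, -0.001, 0.0]
wrist_force: [0.3, -0.5, 1.0]
finger_gap: 0.092
```

```bash
python3 - <<'E'
from h import *
c=cam("wrist");s=sense();print(s["tcp_pos"],s["wrist_force"],abs(s["qd"]).max());delta((.4573,.4015,.009),down(8.8))
cv2.imwrite("pics/w4.png",c["image"][:,:,::-1])
E
```

```text
[0.4574 0.4026 0.0105] [-0.7193  0.0295  0.2998] 0.02739680919437287
delta [-0.0003  0.0011  0.0015] rot [-0.02 -0.09 -0.06] |d| 0.002
```

View pics/w4.png

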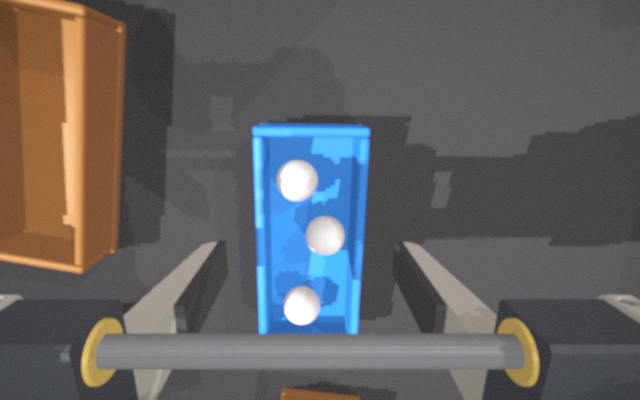

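{"op": "servo_tool", "data": {"deltas": [[[0, 0.001, 0.002, 0, 0, 0, 0.4], [0, 0.001, 0.002, 0, 0, 0, 0.4], [0, 0.001, 0.002, 0, 0, 0, 0.4], [0, 0.001, 0.002, 0, 0, 0, 0.4], [0, 0.001, 0.002, 0, 0, 0, 0.4]]], "force": 35}}

```text
time_s: 4.92
tcp_pos: [0.4561, 0.4021, 0.0073]
orientation: [0.997, 0.077, 0.0, -0.0]
wrist_force: [0.3, 0.1, -0.5]
finger_gap: 0.0439
```

```bash
python3 - <<'E'
from h import *
s=sense();print(s["finger_gap"]);delta((.4574,.4026,.16),down(9.5))
delta((.5413,-.0045,.16),down(10.5))
E
```

```text
0.04394973447940115
delta [ 0.0014 -0.0003 -0.1527] rot [-0.   -0.   -0.68] |d| 0.153
delta [ 0.0219  0.4149 -0.1527] rot [-0.   -0.   -1.68] |d| 0.443
```

```bash
python3 - <<'E'
from h import *
c=cam("wrist");s=sense();print(s["finger_gap"],s["tcp_pos"])
cv2.imwrite("pics/w5.png",c["image"][:,:,::-1])
c=cam("top");crop(c,(150,130,310,300),4,"pics/t5.png")
E
```

```text
0.039884314279424536 [0.4561 0.4021 0.0072]
```

View pics/w5.png

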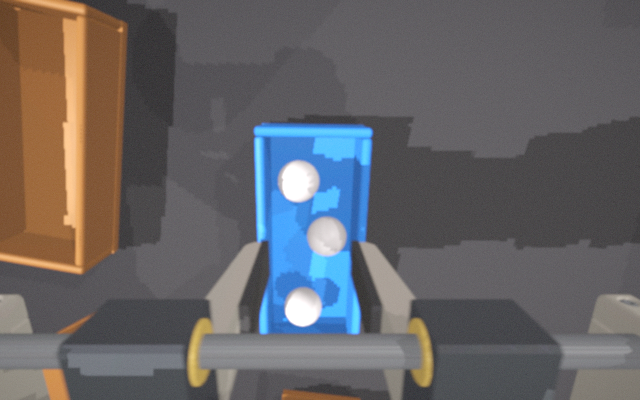

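View pics/t5.png

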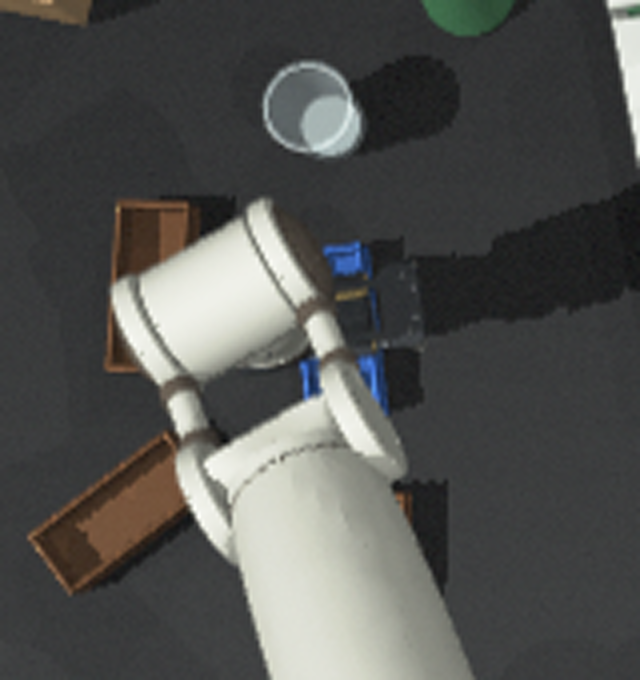

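```bash
python3 - <<'E'
from h import *
s=sense();c=cam("wrist");print(s["finger_gap"],s["tcp_pos"],s["time_s"],s["wrist_force"])
for z in(.036,.0):
  for a,b in(((255,132),(371,132)),((262,332),(360,332))):
    A,B=pl(c,*a,z),pl(c,*b,z);print(z,A,B,np.linalg.norm(A-B))
print(proj(c,s["tcp_pos"]))
R0=Ro.from_quat(s["orientation"]).as_matrix()
for y in(-.03,.03,-.02,.02): print(y,proj(c,s["tcp_pos"]+R0@[0,y,0]),proj(c,s["tcp_pos"]+R0@[.01,y,0]),proj(c,s["tcp_pos"]+R0@[.01,y,-.029]))
crop(c,(200,100,420,350),3,"pics/w6c.png")
E
```

```text
0.037935048740160106 [0.4561 0.402  0.0072] 5.025 [-0.0094  0.2371 -0.3619]
0.036 [0.5187 0.4396 0.036 ] [0.5277 0.3819 0.036 ] 0.05844477796195057
0.036 [0.4023 0.4227 0.036 ] [0.4113 0.3645 0.036 ] 0.058936091593923524
0.0 [0.5156 0.445  0.    ] [0.5264 0.3752 0.    ] 0.07062658836940909
0.0 [0.3748 0.4245 0.    ] [0.3857 0.3542 0.    ] 0.07122030789159157
[309.7008 236.7107]
-0.03 [263.0076 236.724 ] [262.3936 221.9773] [255.2689 238.9906]
0.03 [356.3902 236.6974] [356.9963 221.9516] [364.1262 238.9594]
-0.02 [278.5724 236.7196] [278.1618 221.9731] [273.4133 238.9854]
0.02 [340.8275 236.7018] [341.2303 221.9559] [345.9847 238.9646]
```

View pics/w6c.png

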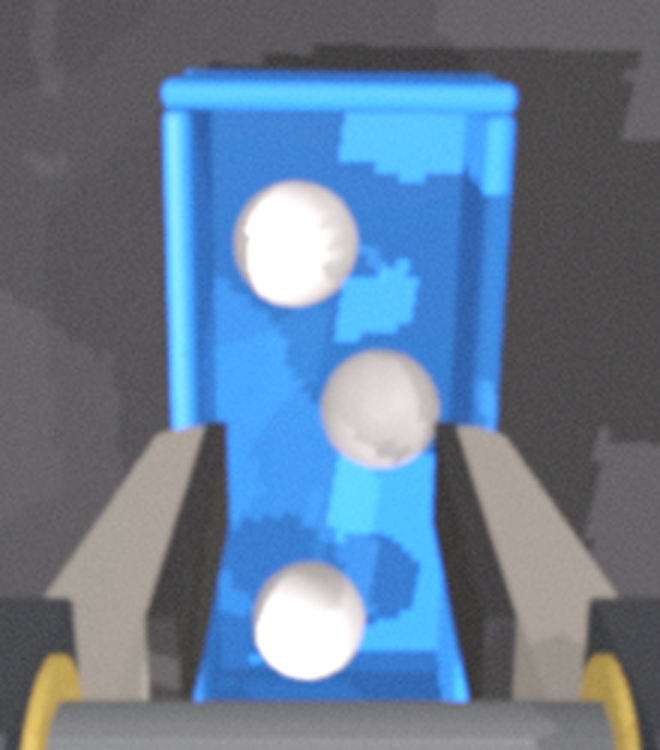

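```bash
python3 - <<'E'
from h import *
c=cam("scene");crop(c,(370,100,470,220),5,"pics/s6.png")
s=sense();print(s["finger_gap"],s["tcp_pos"],s["qpos"])
R0=Ro.from_quat(s["orientation"]).as_matrix()
for z in (0,-.029,-.06): print((proj(c,s["tcp_pos"]+R0@[.0,0,z])-[370,100])*5)
E
```

```text
0.03686499195708351 [0.4561 0.4021 0.0071] [0.524  0.4318 1.632  0.     1.0779 1.941 ]
[183.3338 467.0907]
[190.2743 441.897 ]
[197.9225 414.1344]
```

View pics/s6.png

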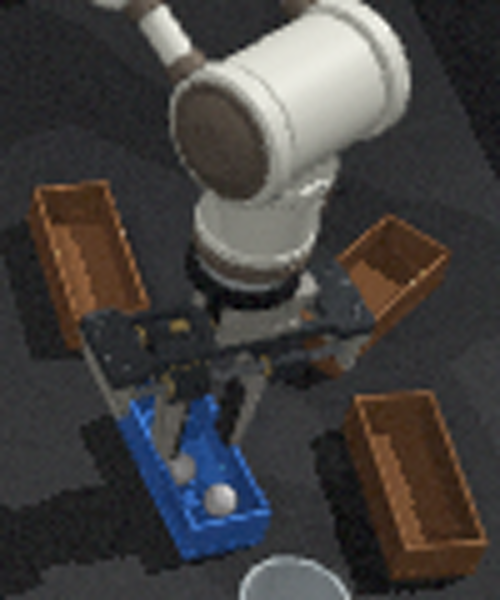

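{"op": "servo_tool", "data": {"deltas": [[[0, 0, -0.015, 0, 0, 0, 0.4], [0, 0, -0.03, 0, 0, 0, 0.6], [0.001, 0, -0.03, 0, 0, 0, 1], [0.001, 0, -0.03, 0, 0, 0, 1], [0.001, 0, -0.03, 0, 0, 0, 1], [0.001, 0, -0.03, 0, 0, 0, 1]]]}}

```text
time_s: 5.88
tcp_pos: [0.4567, 0.402, 0.0367]
orientation: [0.997, 0.077, -0.0, 0.0]
wrist_force: [1.0, -0.7, 0.7]
finger_gap: 0.0846
```

```bash
python3 - <<'E'
from h import *
s=sense();print(s["finger_gap"],s["tcp_pos"])
c=cam("wrist");crop(c,(100,100,520,350),1.9,"pics/w7.png")
c=cam("scene");crop(c,(370,100,470,220),5,"pics/s7.png")
E
```

```text
0.0845607738668672 [0.4567 0.402  0.0367]
```

View pics/w7.png

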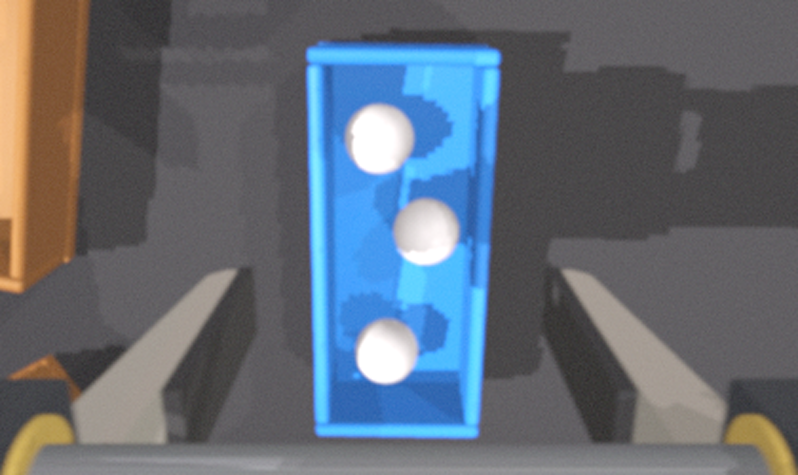

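View pics/s7.png

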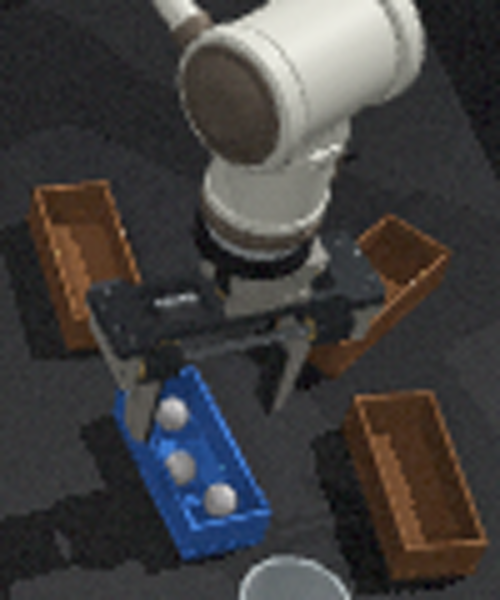

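```bash
python3 - <<'E'
from h import *
c=cam("scene");s=sense();g=s["finger_gap"];print(g)
R0=Ro.from_quat(s["orientation"]).as_matrix()
for z in (0,-.015,-.029,-.04):
  for y in(-g/2-.004,g/2+.004): print(z,y,(proj(c,s["tcp_pos"]+R0@[.0,y,z])-[370,100])*5)
E
```

```text
0.09179261780892777
0 -0.04989630890446388 [255.1461 427.5723]
0 0.04989630890446388 [125.797  456.8642]
-0.015 -0.04989630890446388 [259.2984 414.2105]
-0.015 0.04989630890446388 [129.0006 443.5731]
-0.029 -0.04989630890446388 [263.2313 401.5546]
-0.029 0.04989630890446388 [132.0354 430.9819]
-0.04 -0.04989630890446388 [266.3613 391.4827]
-0.04 0.04989630890446388 [134.451  420.9601]
```

{"op": "servo_tool", "data": {"deltas": [[[0, 0, 0.02, 0, 0, 0, 1], [0.0, 0, 0.034, 0, 0, 0, 1], [0.0005, 0, 0.037, 0, 0, 0, 1], [0.0005, 0, 0.039, 0, 0, 0, 1]]]}}

```text
time_s: 6.52
tcp_pos: [0.4575, 0.4022, -0.0022]
orientation: [0.997, 0.077, -0.0, 0.0]
wrist_force: [0.5, 0.6, -0.5]
finger_gap: 0.0919
```

```bash
python3 - <<'E'
from h import *
s=sense();print(s["finger_gap"],s["tcp_pos"],s["wrist_force"])
c=cam("wrist");crop(c,(100,100,520,350),1.9,"pics/w8.png")
E
```

```text
0.09190455120277755 [ 0.4575  0.4022 -0.0022] [ 0.5425  0.5841 -0.5433]
```

View pics/w8.png

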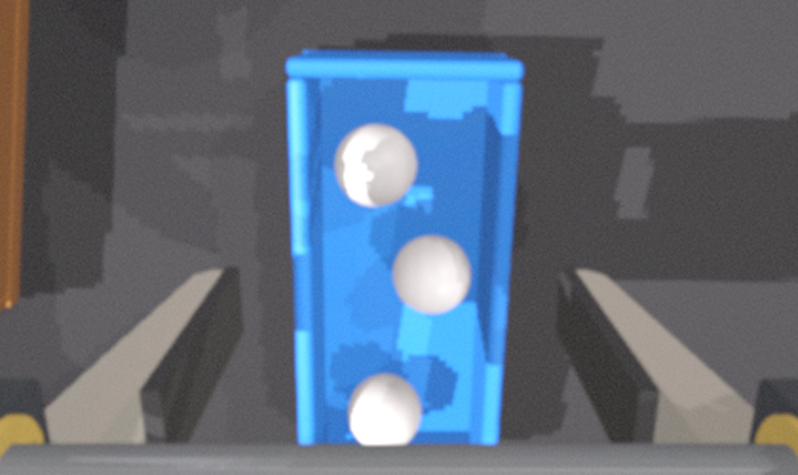

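{"op": "servo_tool", "data": {"deltas": [[[0, 0, 0.003, 0, 0, 0, 1], [0.0, 0, 0.006, 0, 0, 0, 1], [0, 0, 0.008, 0, 0, 0, 1]]]}}

```text
time_s: 6.95
tcp_pos: [0.4576, 0.4023, -0.0099]
orientation: [0.997, 0.077, 0.0, -0.0]
wrist_force: [0.4, 0.2, -0.4]
finger_gap: 0.0919
```

{"op": "servo_tool", "data": {"deltas": [[[0, 0, 0.002, 0, 0, 0, 1], [0.0, 0, 0.004, 0, 0, 0, 1], [0, 0, 0.006, 0, 0, 0, 1]]]}}

```text
time_s: 7.32
tcp_pos: [0.4576, 0.4023, -0.0159]
orientation: [0.997, 0.077, -0.0, -0.0]
wrist_force: [0.0, 0.8, 0.4]
finger_gap: 0.0918
```

```bash
python3 - <<'E'
from h import *
s=sense();print(s["finger_gap"],s["tcp_pos"],s["wrist_force"])
c=cam("wrist");crop(c,(100,100,520,350),1.9,"pics/w9.png")
c=cam("scene");crop(c,(370,100,470,220),5,"pics/s9.png")
E
```

```text
0.09175027154190654 [ 0.4576  0.4023 -0.0159] [0.0351 0.7949 0.3782]
```

View pics/s9.png

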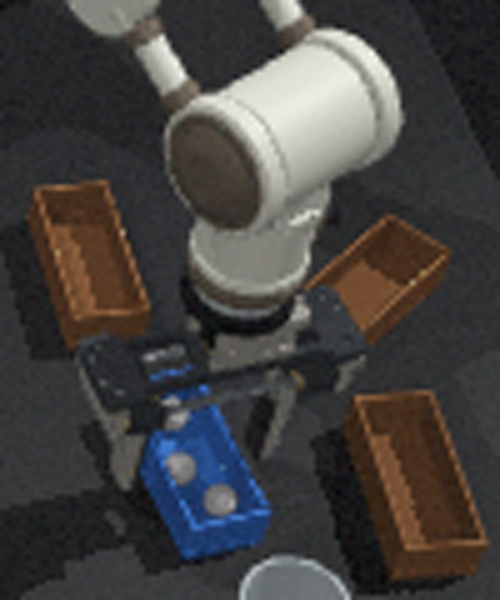

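View pics/w9.png

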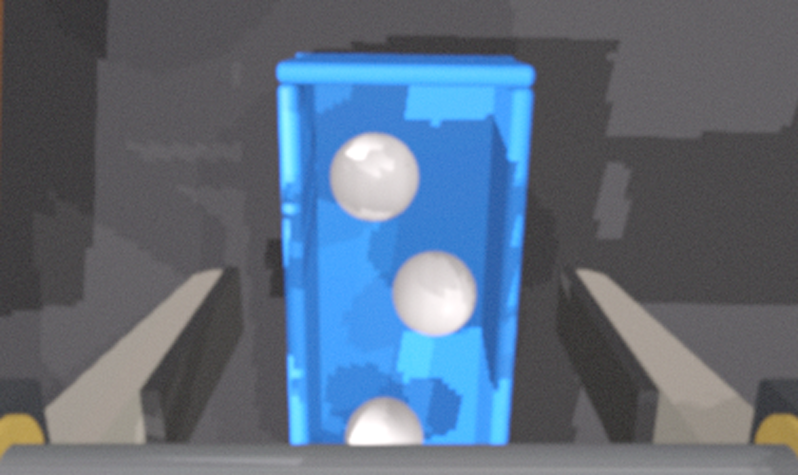

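{"op": "servo_tool", "data": {"deltas": [[[0, 0, 0.0, 0, 0, 0, 0.55], [0, 0, 0.0, 0, 0, 0, 0.55], [0, 0, 0, 0, 0, 0, 0.55], [0, 0, 0, 0, 0, 0, 0.55]]], "force": 35}}

```text
time_s: 7.92
tcp_pos: [0.4577, 0.4022, -0.0157]
orientation: [0.997, 0.077, 0.0, 0.0]
wrist_force: [-0.1, -0.2, 0.1]
finger_gap: 0.0596
```

```bash
python3 - <<'E'
from h import *
s=sense();print(s["finger_gap"],s["tcp_pos"],s["wrist_force"])
c=cam("wrist");crop(c,(100,100,520,350),1.9,"pics/w10.png")
s=sense();print(s["finger_gap"],s["tcp_pos"],s["wrist_force"])
E
```

```text
0.05959277202441464 [ 0.4577  0.4022 -0.0157] [-0.0508 -0.1526  0.0507]
0.0596031192985379 [ 0.4577  0.4022 -0.0157] [-0.0517 -0.4608  0.1678]
```

View pics/w10.png

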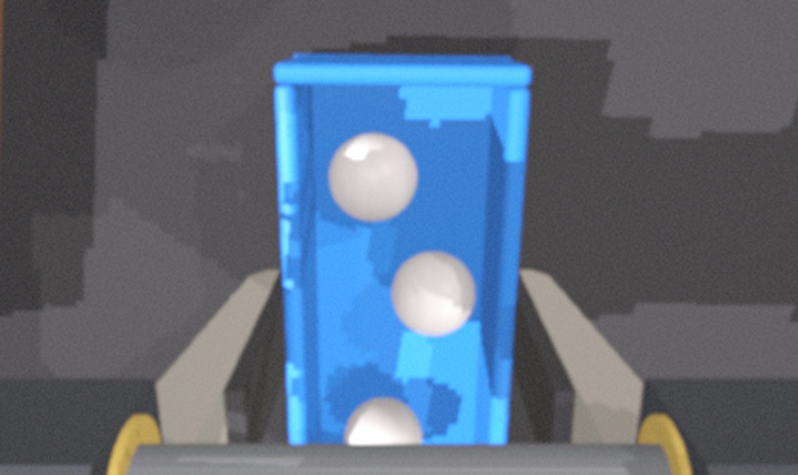

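{"op": "servo_tool", "data": {"deltas": [[[0, 0, -0.003, 0, 0, 0, 0.55], [0, 0, -0.01, 0, 0, 0, 0.55], [0, 0, -0.02, 0, 0, 0, 0.55], [0, 0, -0.03, 0, 0, 0, 0.55], [0, 0, -0.04, 0, 0, 0, 0.55], [0, 0, -0.045, 0, 0, 0, 0.55]]], "force": 45}}

```text
time_s: 8.72
tcp_pos: [0.4582, 0.4026, 0.0304]
orientation: [0.997, 0.077, 0.001, -0.0]
wrist_force: [0.0, -0.5, -3.7]
finger_gap: 0.06
```

```bash
python3 - <<'E'
from h import *
s=sense();print(s["finger_gap"],s["tcp_pos"],s["wrist_force"],s["torque"])
c=cam("wrist");crop(c,(100,100,520,350),1.9,"pics/w11.png")
c=cam("scene");crop(c,(370,100,470,220),5,"pics/s11.png")
delta((.5413,-.0045,.115),down(10.5))
E
```

```text
0.05995462549064237 [0.4582 0.4026 0.0304] [ 0.0095 -0.5266 -3.7066] [ 0.0273 -0.0484  0.0109]
delta [ 0.0199  0.415  -0.0851] rot [-0.03 -0.08 -1.69] |d| 0.424
```

View pics/s11.png

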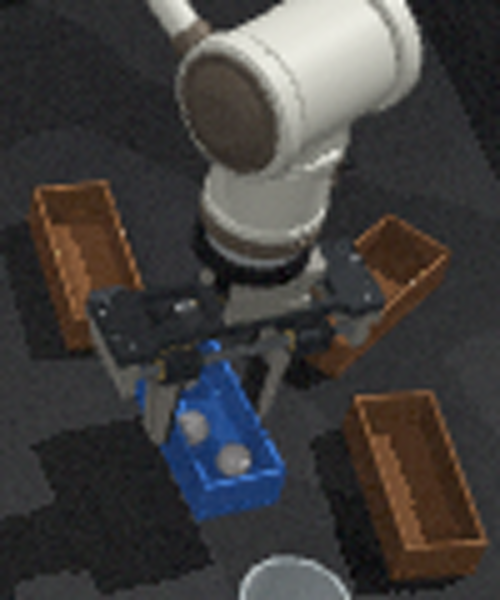

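View pics/w11.png

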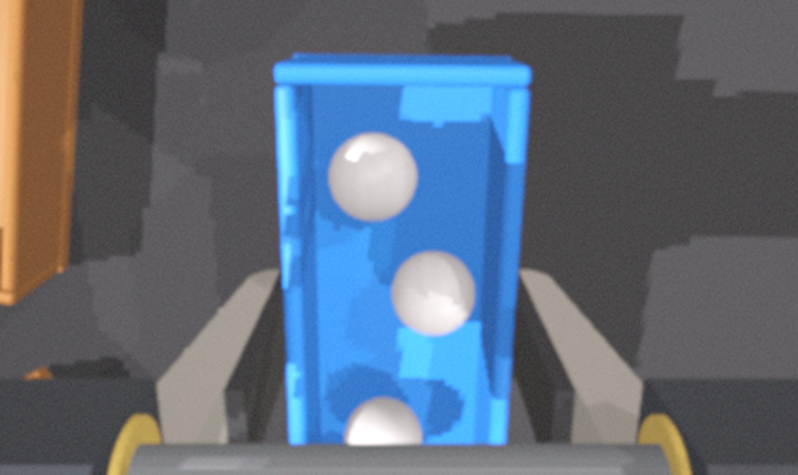

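{"op": "servo_tool", "data": {"deltas": [[[0, 0, -0.02, 0, 0, 0, 0.55], [0, 0.004, -0.04, 0, 0, 0, 0.55], [0, 0.012, -0.06, 0, 0, 0, 0.55], [0, 0.024, -0.075, 0, 0, 0, 0.55], [0.002, 0.04, -0.083, 0, 0, 0, 0.55], [0.004, 0.06, -0.085, 0, 0, -0.4, 0.55], [0.006, 0.084, -0.085, 0, 0, -0.8, 0.55], [0.008, 0.11, -0.085, 0, 0, -1.2, 0.55]]]}}

```text
time_s: 9.82
tcp_pos: [0.4823, 0.293, 0.114]
orientation: [0.996, 0.087, -0.0, 0.0]
wrist_force: [0.1, 0.8, -4.0]
finger_gap: 0.0592
```

{"op": "servo_tool", "data": {"deltas": [[[0.002, 0.028, 0, 0, 0, 0, 0.55], [0.004, 0.058, 0, 0, 0, 0, 0.55], [0.006, 0.09, 0, 0, 0, 0, 0.55], [0.008, 0.122, 0, 0, 0, 0, 0.55], [0.01, 0.154, 0, 0, 0, 0, 0.55], [0.012, 0.184, 0, 0, 0, 0, 0.55], [0.013, 0.211, 0, 0, 0, 0, 0.55], [0.013, 0.236, 0, 0, 0, 0, 0.55]]]}}

```text
time_s: 10.82
tcp_pos: [0.5357, 0.0627, 0.1139]
orientation: [0.996, 0.087, -0.0, 0.0]
wrist_force: [-0.5, 0.1, -4.1]
finger_gap: 0.0595
```

{"op": "servo_tool", "data": {"deltas": [[[0.0, 0.022, 0, 0, 0, 0, 0.55], [0, 0.041, 0, 0, 0, 0, 0.55], [0, 0.054, 0, 0, 0, 0, 0.55], [0, 0.062, 0, 0, 0, 0, 0.55], [0, 0.066, 0, 0, 0, 0, 0.55], [0, 0.066, 0, 0, 0, 0, 0.55]]]}}

```text
time_s: 11.58
tcp_pos: [0.5476, -0.0002, 0.1142]
orientation: [0.996, 0.087, -0.0, -0.0]
wrist_force: [0.5, 0.4, -3.2]
finger_gap: 0.0596
```

```bash
python3 - <<'E'
from h import *
s=sense();print(s["finger_gap"],s["tcp_pos"],s["wrist_force"],s["qd"])
c=cam("wrist");cv2.imwrite("pics/w12.png",c["image"][:,:,::-1])
delta((.5413,-.0045,.095),down(10.5))
import pickle;pickle.dump(c,open("w12.pkl","wb"))
E
```

```text
0.05963798056028503 [ 0.5476 -0.0002  0.1142] [ 0.5098  0.4039 -3.2413] [0.0083 0.0002 0.0019 0.0039 0.0014 0.003 ]
delta [-0.007   0.0034  0.0192] rot [-0.02  0.01 -0.47] |d| 0.021
```

View pics/w12.png

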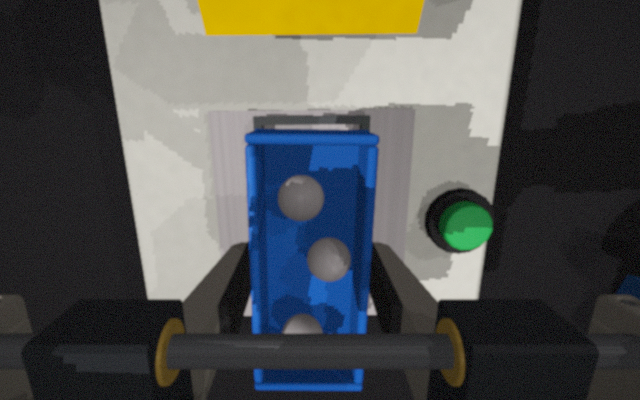

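```bash
python3 - <<'E'
from h import *
import pickle;c=pickle.load(open("w12.pkl","rb"))
h=.1142+.0157+.036
W=np.array([pl(c,u,v,h) for u,v in [(246,133),(378,133),(363,389),(255,389)]]);print(W,W.mean(0),[np.linalg.norm(W[i]-W[i-1]) for i in range(4)])
y=W[0]+W[3]-W[1]-W[2];x=W[0]+W[1]-W[2]-W[3];print(np.degrees(np.arctan2(-y[0],y[1])),np.degrees(np.arctan2(x[1],x[0])))
crop(c,(190,90,430,260),3.3,"pics/w12c.png")
E
```

```text
[[ 0.6105  0.0392  0.1659]
 [ 0.6205 -0.0176  0.1659]
 [ 0.4841 -0.0413  0.1659]
 [ 0.4738  0.0175  0.1659]] [ 0.5472 -0.0006  0.1659] [np.float64(0.13842096968376813), np.float64(0.057731337017907516), np.float64(0.13840844314673562), np.float64(0.05962621389076245)]
10.00931433177 9.431925216621162
```

View pics/w12c.png

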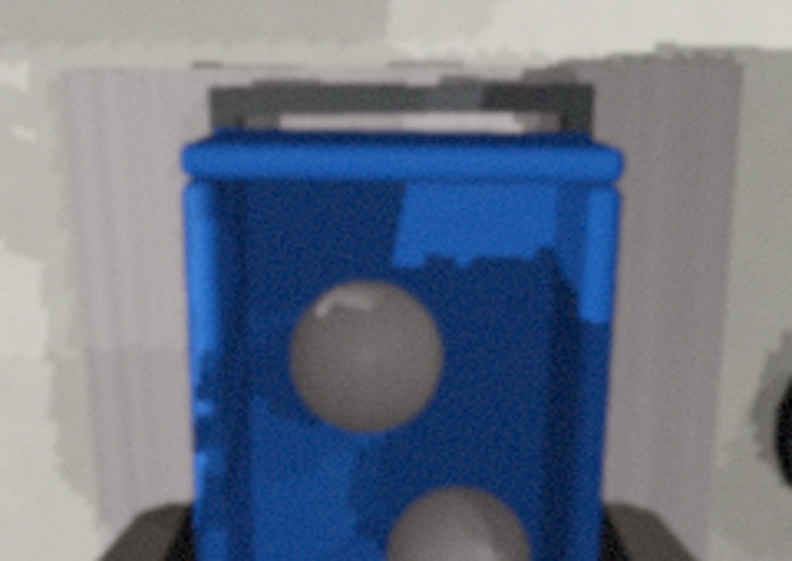

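```bash
python3 - <<'E'
from h import *
import pickle;c=pickle.load(open("w12.pkl","rb"))
A=pl(c,207.2,110.9,.064);B=pl(c,414.4,109.8,.064);print(A,B,np.linalg.norm(A-B));y=(A-B)/np.linalg.norm(A-B);yaw=np.degrees(np.arctan2(-y[0],y[1]));print(yaw)
x=np.array([y[1],-y[0],0]);print("plate c",(A+B)/2-.085*x)
S=(pl(c,253.2,116.3,.074)+pl(c,369.3,115.6,.074))/2;print("stop",S, "c via stop",S-.081*x)
m=mask(c,(45,90,30),(85,255,255),(420,170,510,270));M=cv2.moments(big(m));print("btn",pl(c,M['m10']/M['m00'],M['m01']/M['m00'],.077))
s=sense();delta((.5413,-.0045,.060),down(10.5))
E
```

```text
[0.6111 0.0862 0.064 ] [ 0.6378 -0.0609  0.064 ] 0.14951323256835225
10.30550240200268
plate c [ 0.5408 -0.0026  0.064 ]
stop [0.6208 0.0117 0.074 ] c via stop [ 0.5412 -0.0028  0.074 ]
btn [ 0.5629 -0.1165  0.077 ]
delta [-0.007   0.0034  0.0542] rot [-0.02  0.01 -0.47] |d| 0.055
```

{"op": "servo_tool", "data": {"deltas": [[[-0.003, 0.001, 0.005, 0, 0, -0.2, 0.55], [-0.007, 0.0022, 0.015, 0, 0, -0.4, 0.55], [-0.007, 0.0022, 0.028, 0, 0, -0.4, 0.55], [-0.007, 0.0022, 0.04, 0, 0, -0.4, 0.55], [-0.007, 0.0022, 0.05, 0, 0, -0.4, 0.55], [-0.007, 0.0022, 0.057, 0, 0, -0.4, 0.55], [-0.007, 0.0022, 0.061, 0, 0, -0.4, 0.55], [-0.007, 0.0022, 0.063, 0, 0, -0.4, 0.55]]]}}

```text
time_s: 12.62
tcp_pos: [0.5413, -0.0037, 0.0512]
orientation: [0.996, 0.091, 0.0, 0.0]
wrist_force: [-0.1, -0.2, -4.0]
finger_gap: 0.0594
```

```bash
python3 - <<'E'
from h import *
s=sense();print(s["finger_gap"],s["tcp_pos"],s["wrist_force"])
c=cam("wrist");cv2.imwrite("pics/w13.png",c["image"][:,:,::-1])
c=cam("scene");crop(c,(240,150,380,290),4,"pics/s13.png")
delta((.541,-.0033,.048),down(10.4))
E
```

```text
0.05943935974011147 [ 0.5413 -0.0037  0.0512] [-0.1361 -0.1906 -4.0311]
delta [-0.0002 -0.0005  0.0033] rot [ 0.   -0.01  0.01] |d| 0.003
```

View pics/w13.png

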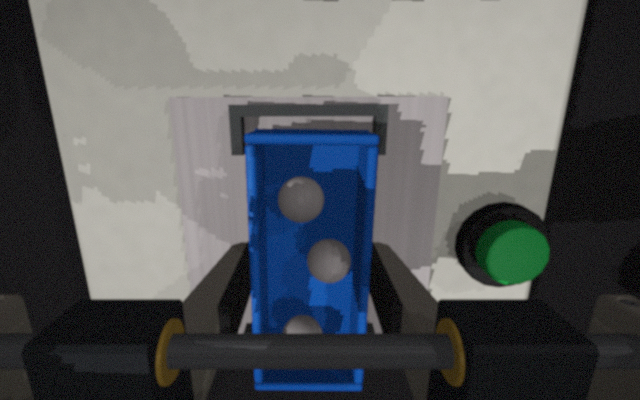

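View pics/s13.png

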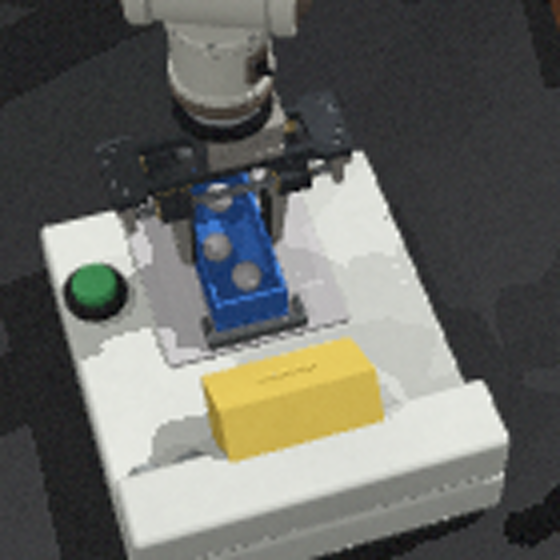

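Tray sits between the stops (rim 248–376, stops 231–387). Lower onto the plate.

{"op": "servo_tool", "data": {"deltas": [[[0, 0, 0.001, 0, 0, 0, 0.55], [0, 0, 0.002, 0, 0, 0, 0.55], [0, 0, 0.003, 0, 0, 0, 0.55], [0, 0, 0.0035, 0, 0, 0, 0.55]]]}}

```text
time_s: 13.22
tcp_pos: [0.5413, -0.0038, 0.0482]
orientation: [0.996, 0.091, 0.0, 0.0]
wrist_force: [-3.8, 0.6, 3.0]
finger_gap: 0.0594
```

{"op": "servo_tool", "data": {"deltas": [[[0, 0, 0, 0, 0, 0, 0.7], [0, 0, 0, 0, 0, 0, 0.85], [0, 0, 0, 0, 0, 0, 0.95], [0, 0, 0, 0, 0, 0, 0.95], [0, 0, -0.02, 0, 0, 0, 0.95], [0, 0, -0.06, 0, 0, 0, 1], [0, 0, -0.12, 0, 0, 0, 1], [0, 0, -0.18, 0, 0, 0, 1]]]}}

```text
time_s: 14.22
tcp_pos: [0.5408, -0.0037, 0.2293]
orientation: [0.996, 0.091, -0.0, -0.0]
wrist_force: [1.0, 0.1, 0.8]
finger_gap: 0.0921
```

```bash
python3 - <<'E'
from h import *
c=cam("wrist");s=sense();print(s["finger_gap"],s["tcp_pos"],s["wrist_force"])
c=cam("wrist")
cv2.imwrite("pics/w14.png",c["image"][:,:,::-1])
import pickle;pickle.dump(c,open("w14.pkl","wb"))
E
```

```text
0.09218291595256907 [ 0.5454 -0.0046  0.2392] [2.3255 0.1857 6.1705]
```

View pics/w14.png

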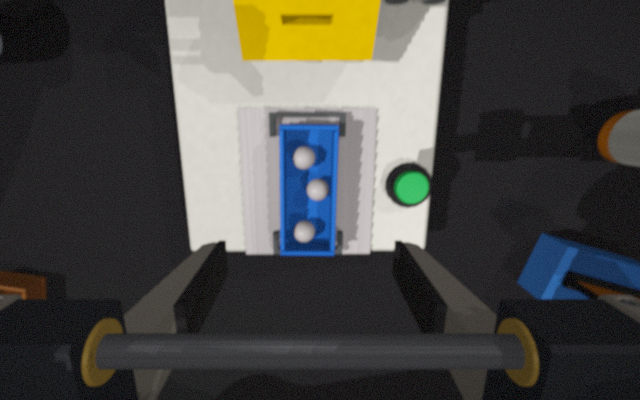

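{"op": "servo_tool", "data": {"deltas": [[[0.03, 0, 0, 0, 0, 0, 1], [0.07, 0, 0.01, 0, 0, 0, 1], [0.09, 0, 0.01, 0, 0, 0, 1], [0.09, 0, 0.01, 0, 0, 0, 1], [0.09, 0, 0.01, 0, 0, 0, 1]]]}}

```text
time_s: 14.95
tcp_pos: [0.629, 0.0125, 0.2173]
orientation: [0.996, 0.091, -0.0, -0.0]
wrist_force: [-0.3, -0.2, -0.3]
finger_gap: 0.0919
```

```bash
python3 - <<'E'
from h import *
s=sense();print(s["finger_gap"],s["tcp_pos"],abs(s["qd"]).max())
c=cam("wrist")
cv2.imwrite("pics/w15.png",c["image"][:,:,::-1]);crop(c,(220,30,400,140),4.4,"pics/w15c.png")
import pickle;pickle.dump(c,open("w15.pkl","wb"))
E
```

```text
0.09192228078807219 [0.629  0.0125 0.2173] 0.016808845210441674
```

View pics/w15.png

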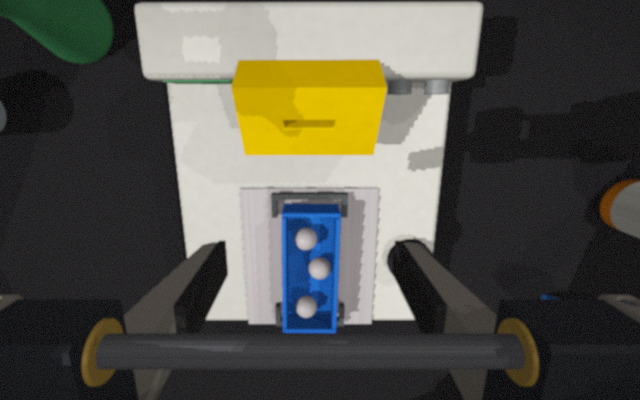

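View pics/w15c.png

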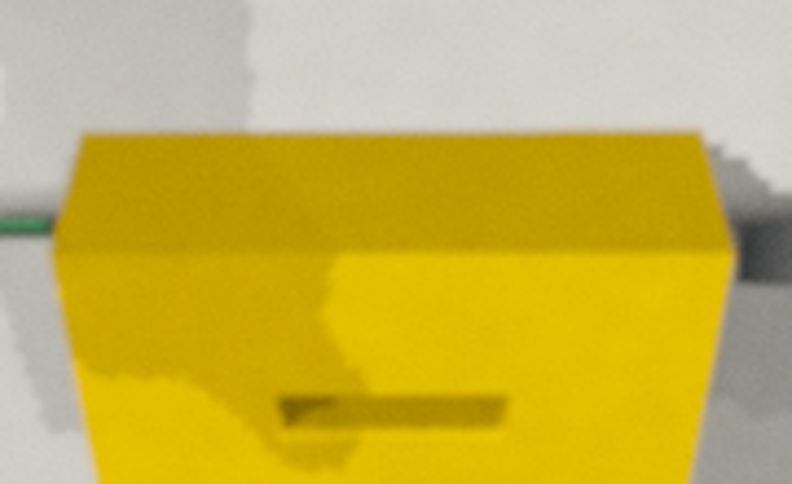

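```bash
python3 - <<'E'
from h import *
import pickle
def q(c,P,z):
    W=np.array([pl(c,u,v,zz) for (u,v),zz in zip(P,z)]);print(W[:,:2].tolist(),W.mean(0),[round(float(np.linalg.norm(W[i]-W[i-1])),4) for i in range(4)])
    y=W[0]+W[3]-W[1]-W[2];x=W[0]+W[1]-W[2]-W[3];print(np.degrees(np.arctan2(-y[0],y[1])),np.degrees(np.arctan2(x[1],x[0])))
c=pickle.load(open("w15.pkl","rb"))
k=lambda L:[(u/4.4+220-.4,v/4.4+30-.4) for u,v in L]
zs=[.1274,.1274,.1226,.1226]
q(c,k([(280,397),(508,397),(502,431),(287,432)]),zs)
m=mask(c,(20,150,60),(35,255,255),(220,50,400,165))
f=k([(57,255),(735,255)])+[(376,154),(246,154)]
q(c,f,[.1451,.1451,.1049,.1049])
crop(c,(220,100,400,200),4.4,"pics/w15d.png")
c=pickle.load(open("w14.pkl","rb"));crop(c,(220,0,400,80),4.4,"pics/w14d.png")
E
```

```text
[[0.693816638763915, 0.04699200230710522], [0.7016892121089694, 0.004095963473515991], [0.6950800817163201, 0.0035820462919291494], [0.6872986048752737, 0.0449256708254593]] [0.6945 0.0249 0.125 ] [0.0084, 0.0436, 0.0082, 0.0421]
10.527057344134036 11.120178498650287
[[0.7113410282506923, 0.08798950095676866], [0.7327740953876853, -0.028784660393485643], [0.6779496924980944, -0.04140590321155948], [0.656073796954951, 0.07780303437276925]] [0.6945 0.0239 0.125 ] [0.0691, 0.1187, 0.0691, 0.1212]
10.3995206674461 11.70440540814233
```

View pics/w15d.png

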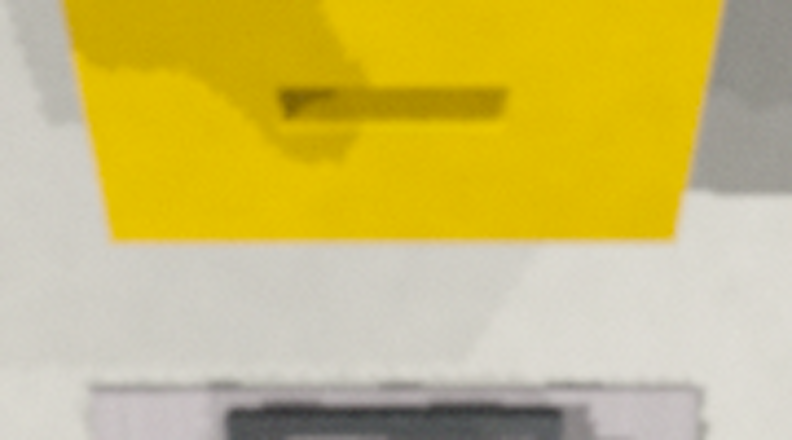

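```bash
python3 - <<'E'
from h import *
print(sense()["qpos"]);delta((.4732,-.4066,.24),down(84.5))
E
```

```text
[-0.1719  0.2777  1.3902 -0.0001  1.4741  1.2173]
delta [-0.2289  0.384  -0.0223] rot [ -0.02   0.02 -74.09] |d| 0.448
```

{"op": "servo_tool", "data": {"deltas": [[[-0.02, 0.03, -0.02, 0, 0, -6, 1], [-0.05, 0.084, -0.04, 0, 0, -16, 1], [-0.083, 0.14, -0.04, 0, 0, -26, 1], [-0.116, 0.195, -0.04, 0, 0, -36, 1], [-0.149, 0.25, -0.04, 0, 0, -46, 1], [-0.18, 0.302, -0.03, 0, 0, -56, 1], [-0.21, 0.352, -0.022, 0, 0, -66, 1], [-0.229, 0.384, -0.022, 0, 0, -74.1, 1]]]}}

```text
time_s: 16.0
tcp_pos: [0.4718, -0.4081, 0.2393]
orientation: [0.739, 0.674, -0.0, -0.0]
wrist_force: [0.3, 1.4, -1.1]
finger_gap: 0.0919
```

```bash
python3 - <<'E'
from h import *
c=cam("wrist");s=sense();print(s["finger_gap"],s["tcp_pos"],abs(s["qd"]).max())
c=cam("wrist")
cv2.imwrite("pics/w16.png",c["image"][:,:,::-1]);delta((.4732,-.4066,.125),down(84.5))
import pickle;pickle.dump(c,open("w16.pkl","wb"))
E
```

```text
0.0920085832878442 [ 0.469  -0.4134  0.2389] 0.329083194444522
delta [0.0042 0.0023 0.1141] rot [-0.07  0.06 -0.22] |d| 0.114
```

View pics/w16.png

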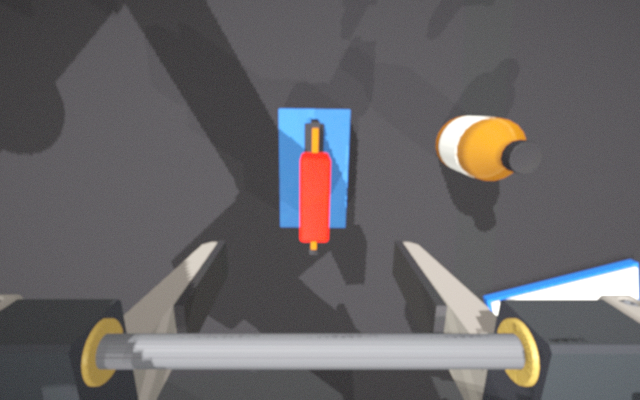

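```bash
python3 - <<'E'
from h import *
import pickle;c=pickle.load(open("w16.pkl","rb"))
s=sense();print(s["tcp_pos"],abs(s["qd"]).max())
hsv=cv2.cvtColor(c["image"],cv2.COLOR_RGB2HSV)
m=cv2.inRange(hsv,np.array((0,180,90)),np.array((6,255,255)))|cv2.inRange(hsv,np.array((174,180,90)),np.array((180,255,255)))
k=big(m);x,y,w,h=cv2.boundingRect(k);print(x,y,w,h)
for p in[(x,y),(x+w,y),(x,y+h),(x+w,y+h)]: print(pl(c,*p,.187))
delta((.4732,-.4066,.125),down(84.5))
E
```

```text
[ 0.4706 -0.4104  0.2391] 0.1329117323768139
299 152 31 91
[ 0.4654 -0.3655  0.187 ]
[ 0.4886 -0.3677  0.187 ]
[ 0.458  -0.4388  0.187 ]
[ 0.4831 -0.4411  0.187 ]
delta [0.0042 0.0023 0.1141] rot [-0.07  0.06 -0.22] |d| 0.114
```

{"op": "servo_tool", "data": {"deltas": [[[0.0, 0.0, 0.03, 0, 0, 0, 1], [0.0, 0.0, 0.06, 0, 0, 0, 1], [0.0, 0.0, 0.085, 0, 0, 0, 1], [0.0, 0.0, 0.105, 0, 0, 0, 1], [0, 0, 0.115, 0, 0, 0, 1], [0, 0, 0.115, 0, 0, 0, 1]]]}}

```text
time_s: 16.85
tcp_pos: [0.4737, -0.4062, 0.1245]
orientation: [0.74, 0.672, 0.0, -0.0]
wrist_force: [0.4, -0.3, 0.4]
finger_gap: 0.0919
```

```bash
python3 - <<'E'
from h import *
c=cam("wrist");s=sense();print(s["tcp_pos"],s["wrist_force"],abs(s["qd"]).max())
cv2.imwrite("pics/w17.png",c["image"][:,:,::-1]);delta((.4732,-.406,.125),down(84.5))
c=cam("scene");crop(c,(120,130,240,250),5,"pics/s17.png")
E
```

```text
[ 0.4741 -0.4067  0.1254] [ 0.0802 -0.4349  1.1166] 0.015865518121488308
delta [ 0.0006 -0.001   0.0004] rot [0.04 0.04 0.01] |d| 0.001
```

View pics/w17.png

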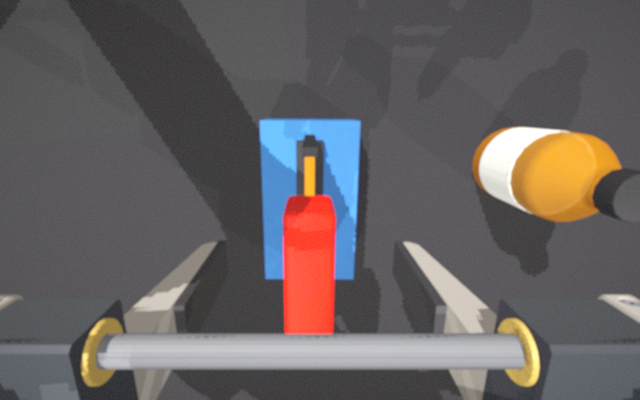

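View pics/s17.png

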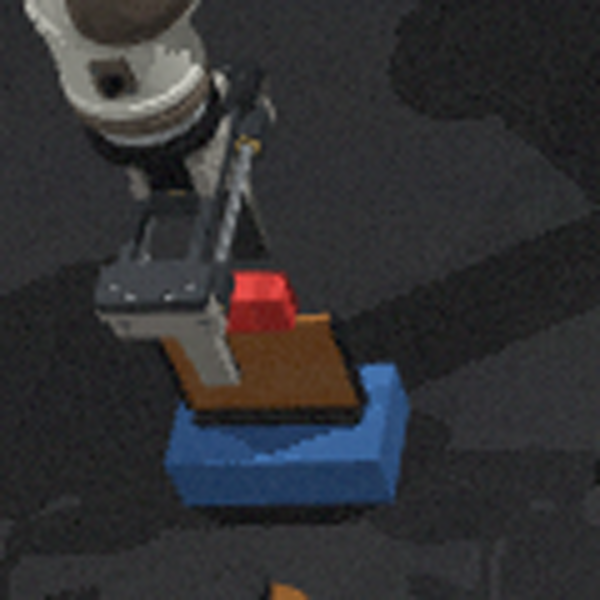

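```bash
python3 - <<'E'
from h import *
s=sense();c=cam("wrist");R0=Ro.from_quat(s["orientation"]).as_matrix()
crop(c,(250,110,370,340),2.6,"pics/w18.png")
for x in(.03,.035,.04):
  for z in(.153,.187): 
    p=s["tcp_pos"]+R0@[x,0,0];p[2]=z;print(x,z,proj(c,p))
E
```

```text
0.03 0.153 [309.5627 202.8612]
0.03 0.187 [309.6721 223.663 ]
0.035 0.153 [309.5593 193.8736]
0.035 0.187 [309.6691 212.878 ]
0.04 0.153 [309.5559 184.7448]
0.04 0.187 [309.6659 201.8856]
```

View pics/w18.png

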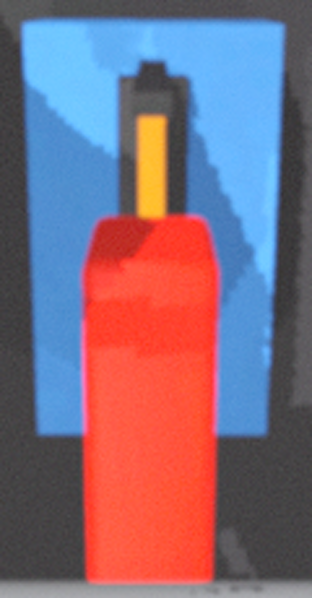

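{"op": "servo_tool", "data": {"deltas": [[[0.0, 0.0, 0, 0, 0, 0, 0.2], [0.0, 0.0, 0, 0, 0, 0, 0.2], [0.0, 0.0, 0, 0, 0, 0, 0.2], [0.0, 0.0, 0, 0, 0, 0, 0.2], [0, 0, 0, 0, 0, 0, 0.2], [0, 0, 0, 0, 0, 0, 0.2], [0, 0, 0, 0, 0, 0, 0.2]]], "force": 50}}

```text
time_s: 17.88
tcp_pos: [0.4738, -0.4065, 0.1247]
orientation: [0.74, 0.672, -0.0, -0.0]
wrist_force: [0.1, -0.3, 0.1]
finger_gap: 0.024
```

```bash
python3 - <<'E'
from h import *
c=cam("wrist");s=sense();print(s["tcp_pos"],s["wrist_force"],s["torque"],s["finger_gap"],s["orientation"])
cv2.imwrite("pics/w19.png",c["image"][:,:,::-1])
E
```

```text
[ 0.4738 -0.4065  0.1247] [-1.1947  0.5074 -0.7478] [-0.0539 -0.0422 -0.0242] 0.02342206135477007 [ 0.7402  0.6724 -0.     -0.0001]
```

View pics/w19.png

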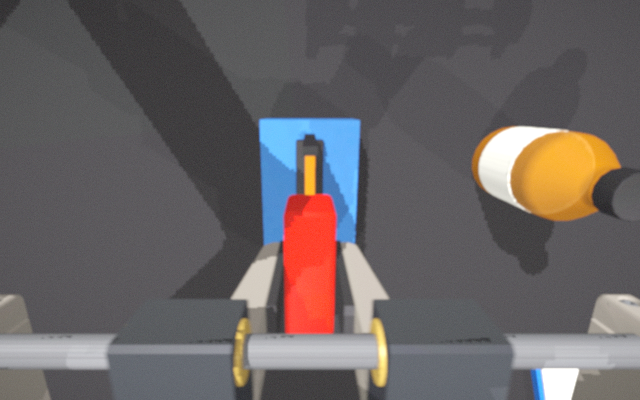

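{"op": "servo_tool", "data": {"deltas": [[[0, 0, -0.004, 0, 0, 0, 0.2], [0, 0, -0.014, 0, 0, 0, 0.2], [0, 0, -0.03, 0, 0, 0, 0.2], [0, 0, -0.05, 0, 0, 0, 0.2], [0, 0, -0.07, 0, 0, 0, 0.2], [0, 0, -0.1, 0, 0, 0, 0.2], [0, 0, -0.14, 0, 0, 0, 0.2], [0, 0, -0.17, 0, 0, 0, 0.2]]]}}

```text
time_s: 18.92
tcp_pos: [0.4741, -0.4069, 0.2982]
orientation: [0.74, 0.672, -0.0, 0.002]
wrist_force: [0.4, -0.8, -1.5]
finger_gap: 0.0237
```

```bash
cat >> h.py <<'E'
SLOT=np.array([.6945,.0246,.125]);YAW=10.4
def gpose(d,dx=0,dy=0,slot=SLOT,yaw=YAW,L=.1147):
    Rz=Ro.from_euler('z',yaw,degrees=True).as_matrix();a=np.radians(35)
    sz=Rz@[-np.sin(a),0,np.cos(a)];sx=Rz@[np.cos(a),0,np.sin(a)];sy=Rz@[0,1,0]
    return slot+sz*(d+L)+sx*dx+sy*dy,np.stack([sy,sx,-sz],1)
E
python3 - <<'E'
from h import *
s=sense();print(s["tcp_pos"],s["wrist_force"],s["finger_gap"])
c=cam("scene");crop(c,(100,60,260,220),4,"pics/s20.png")
p,R=gpose(.05);print(p,np.linalg.det(R));delta(p,R);delta(p+[-.05,0,.12],down(100.4))
E
```

```text
[ 0.4741 -0.4069  0.2982] [ 0.4374 -0.8493 -1.4562] 0.023689905850415378
[0.6016 0.0075 0.2599] 0.9999999999999998
delta [0.4263 0.0858 0.0405] rot [-34.43   5.3  -15.25] |d| 0.437
delta [ 0.4206  0.0368 -0.0798] rot [  0.34   0.47 -15.89] |d| 0.43
```

View pics/s20.png

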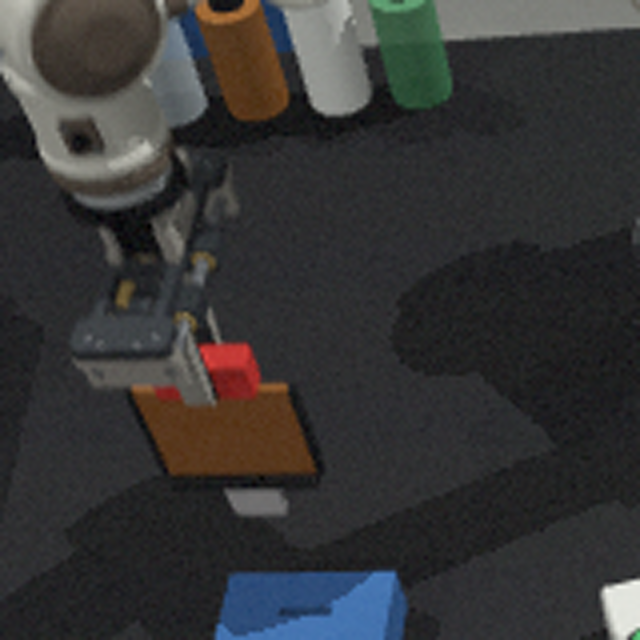

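{"op": "servo_tool", "data": {"deltas": [[[0.01, 0.002, -0.01, 0, 0, 0, 0.2], [0.03, 0.008, -0.025, -2, 0.3, -1, 0.2], [0.06, 0.015, -0.035, -5, 0.8, -2.3, 0.2], [0.095, 0.024, -0.04, -8, 1.2, -3.6, 0.2], [0.13, 0.033, -0.045, -11, 1.7, -5, 0.2], [0.165, 0.042, -0.05, -14, 2.1, -6.3, 0.2], [0.2, 0.05, -0.05, -17, 2.6, -7.6, 0.2], [0.23, 0.057, -0.05, -19, 2.9, -8.5, 0.2]]]}}

```text
time_s: 19.98
tcp_pos: [0.5521, -0.1807, 0.3433]
orientation: [0.678, 0.716, 0.13, 0.104]
wrist_force: [0.7, 0.6, -1.4]
finger_gap: 0.0237
```

```bash
python3 - <<'E'
from h import *
s=sense();print(s["tcp_pos"],s["finger_gap"],s["qpos"])
p,R=gpose(.05);delta(p,R)
E
```

```text
[ 0.5521 -0.1807  0.3433] 0.023695397668784684 [-0.6756 -0.1489  1.6324  0.2434  1.428  -0.7372]
delta [0.1826 0.0284 0.1033] rot [-15.78   1.8   -6.96] |d| 0.212
```

{"op": "servo_tool", "data": {"deltas": [[[0.03, 0.005, 0.005, -2, 0.2, -1, 0.2], [0.065, 0.01, 0.012, -5, 0.5, -2.2, 0.2], [0.1, 0.016, 0.025, -8, 0.9, -3.5, 0.2], [0.135, 0.021, 0.045, -11, 1.3, -5, 0.2], [0.163, 0.026, 0.07, -14, 1.6, -6.2, 0.2], [0.178, 0.028, 0.09, -15.8, 1.8, -7, 0.2], [0.1826, 0.0284, 0.1, -15.8, 1.8, -7, 0.2], [0.1826, 0.0284, 0.103, -15.8, 1.8, -7, 0.2]]]}}

```text
time_s: 20.98
tcp_pos: [0.6019, 0.0054, 0.2604]
orientation: [0.61, 0.733, 0.23, 0.193]
wrist_force: [0.2, -0.4, -1.5]
finger_gap: 0.0238
```

```bash
python3 - <<'E'
from h import *
c=cam("wrist")
s=sense();print(s["tcp_pos"],s["finger_gap"],s["qpos"],abs(s["qd"]).max())
p,R=gpose(.05);delta(p,R)
cv2.imwrite("pics/w21.png",c["image"][:,:,::-1])
c=cam("scene");crop(c,(230,120,390,300),3.3,"pics/s21.png");c=cam("top");crop(c,(290,90,420,225),4,"pics/t21.png")
E
```

```text
[0.6023 0.0048 0.2609] 0.023708349777576347 [-0.3782 -0.3248  2.0226  0.3831  0.9436 -0.7068] 0.018107587441179025
delta [ 0.0028 -0.0007  0.0006] rot [-0.01  0.12  0.04] |d| 0.003
```

View pics/w21.png

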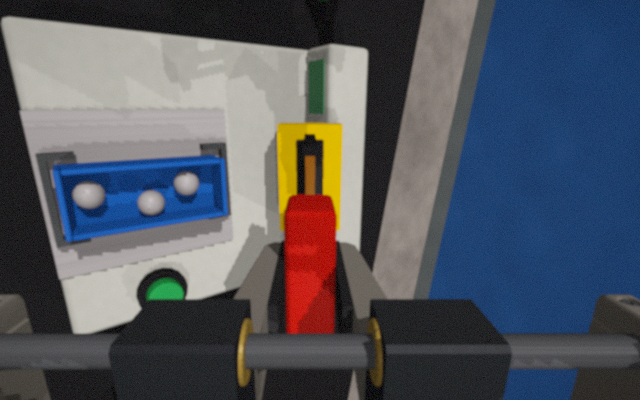

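View pics/s21.png

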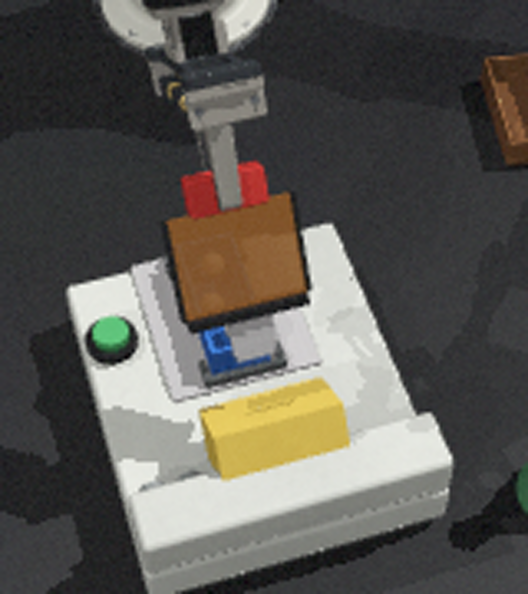

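View pics/t21.png

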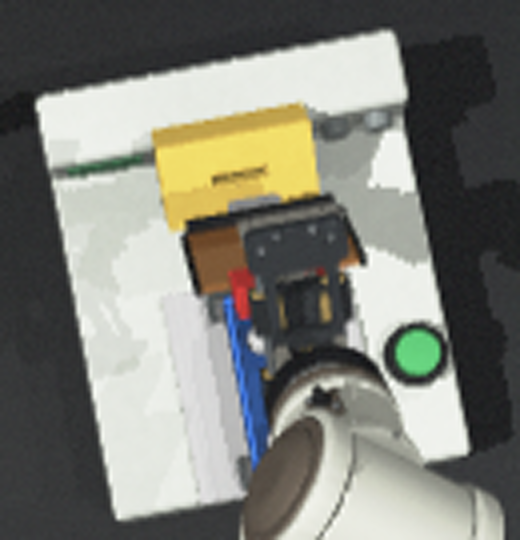

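{"op": "servo_tool", "data": {"deltas": [[[0.0015, -0.0005, 0.005, 0, 0.1, 0, 0.2], [0.0028, -0.0007, 0.015, 0, 0.1, 0, 0.2], [0.0028, -0.0007, 0.025, 0, 0.1, 0, 0.2], [0.0028, -0.0007, 0.035, 0, 0.1, 0, 0.2], [0.0028, -0.0007, 0.042, 0, 0.1, 0, 0.2], [0.0028, -0.0007, 0.043, 0, 0.1, 0, 0.2]]]}}

```text
time_s: 21.88
tcp_pos: [0.6255, 0.0122, 0.2248]
orientation: [0.61, 0.733, 0.231, 0.192]
wrist_force: [0.9, 1.0, -1.9]
finger_gap: 0.0234
```

```bash
python3 - <<'E'
from h import *
c=cam("wrist")
s=sense();print(s["tcp_pos"],s["wrist_force"],abs(s["qd"]).max())
p,R=gpose(.0);delta(p,R)
crop(c,(220,100,400,340),2.4,"pics/w22.png")
t=cam("top");crop(t,(320,110,390,170),8,"pics/t22.png")
sc=cam("scene");crop(sc,(270,180,350,270),6,"pics/s22.png")
# project tongue tip back/front corners & slot into top cam
for nm,k in(("top",t),("scene",sc)):
  o={"top":np.array([320,110]),"scene":np.array([270,180])}[nm];f={"top":8,"scene":6}[nm]
  R0=Ro.from_quat(s["orientation"]).as_matrix()
  print(nm,"tip",[((proj(k,s["tcp_pos"]+R0@[a,b,.1147])-o)*f).round().tolist() for a,b in((-.018,.002),(.018,.002))],"slot",[((proj(k,SLOT+R0@[a,.00425,0])-o)*f).round().tolist() for a in(-.02125,.02125)])
E
```

```text
[0.6256 0.0121 0.2252] [-0.9952 -0.0782 -1.5704] 0.01411557775329586
delta [-0.0001 -0.0001  0.0076] rot [0.02 0.01 0.05] |d| 0.008
top tip [[287.0, 182.0], [195.0, 199.0]] slot [[292.0, 168.0], [184.0, 189.0]]
scene tip [[208.0, 373.0], [277.0, 355.0]] slot [[205.0, 390.0], [287.0, 369.0]]
```

View pics/w22.png

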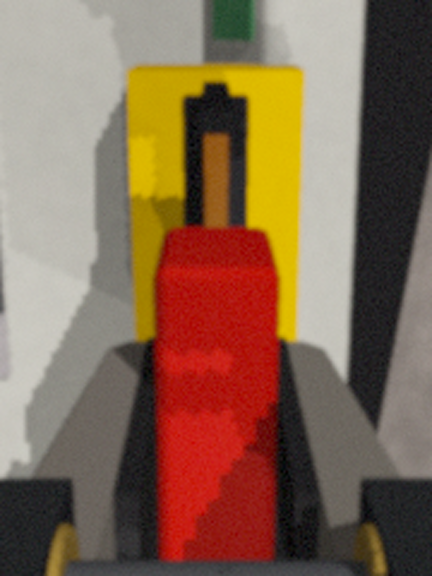

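View pics/t22.png

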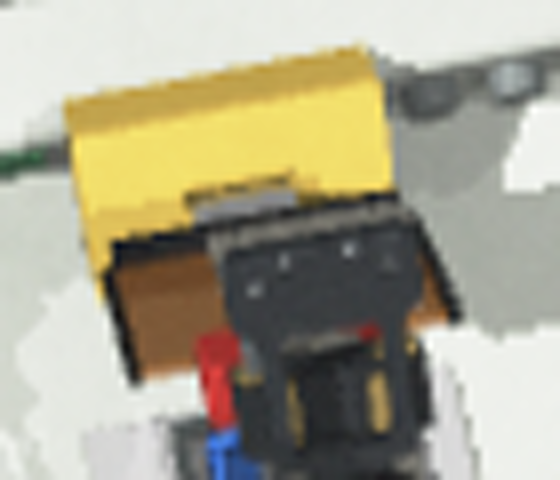

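View pics/s22.png

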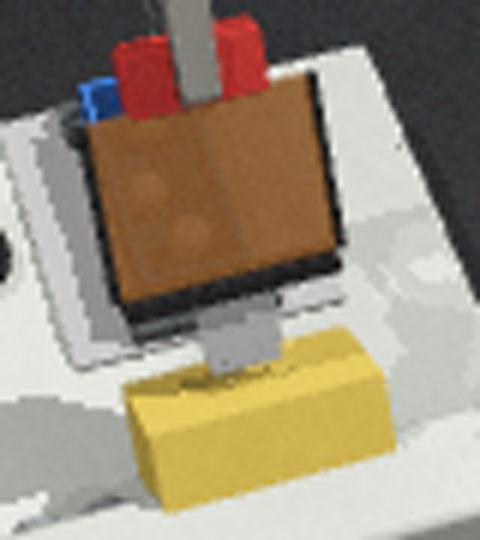

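{"op": "servo_tool", "data": {"deltas": [[[0, 0, 0.004, 0, 0, 0, 0.2], [0, 0, 0.007, 0, 0, 0, 0.2], [0, 0, 0.01, 0, 0, 0, 0.2], [0, 0, 0.013, 0, 0, 0, 0.2], [0, 0, 0.0145, 0, 0, 0, 0.2]]]}}

```text
time_s: 22.65
tcp_pos: [0.6338, 0.0135, 0.2135]
orientation: [0.61, 0.733, 0.231, 0.193]
wrist_force: [0.3, 0.1, -1.5]
finger_gap: 0.0234
```

```bash
python3 - <<'E'
from h import *
s=sense();R0=Ro.from_quat(s["orientation"]).as_matrix();print(s["tcp_pos"],R0.T@s["wrist_force"],s["finger_gap"])
p,R=gpose(.0);delta(p,R)
sc=cam("scene");crop(sc,(270,180,350,270),6,"pics/s23.png")
E
```

```text
[0.6338 0.0135 0.2135] [ 0.0637 -0.598   1.4119] 0.023363938264939176
delta [-0.0001 -0.0002 -0.0068] rot [0.03 0.02 0.05] |d| 0.007
```

View pics/s23.png

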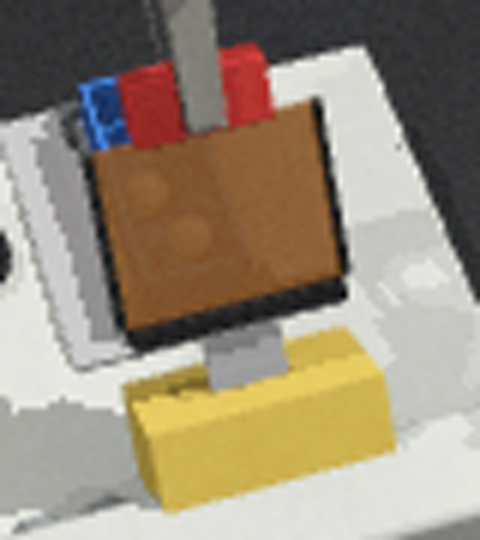

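{"op": "servo_tool", "data": {"deltas": [[[0, 0, 0.002, 0, 0, 0, 0.2], [0, 0, 0.005, 0, 0, 0, 0.2], [0, 0, 0.008, 0, 0, 0, 0.2], [0, 0, 0.01, 0, 0, 0, 0.2], [0, 0, 0.01, 0, 0, 0, 0.2]]]}}

```text
time_s: 23.32
tcp_pos: [0.6394, 0.0145, 0.2054]
orientation: [0.61, 0.733, 0.231, 0.193]
wrist_force: [0.4, 0.2, -1.3]
finger_gap: 0.0235
```

```bash
python3 - <<'E'
from h import *
s=sense();R0=Ro.from_quat(s["orientation"]).as_matrix();print(s["tcp_pos"],R0.T@s["wrist_force"],R0.T@s["torque"],s["finger_gap"])
p,R=gpose(.0);delta(p,R)
E
```

```text
[0.6394 0.0145 0.2054] [ 0.1401 -0.3357  1.3074] [ 0.4103 -0.0411 -0.0318] 0.023460536646725174
delta [-0.     -0.0002 -0.0167] rot [0.03 0.02 0.05] |d| 0.017
```

{"op": "servo_tool", "data": {"deltas": [[[0, 0, 0.003, 0, 0, 0, 0.2], [0, 0, 0.007, 0, 0, 0, 0.2], [0, 0, 0.011, 0, 0, 0, 0.2], [0, 0, 0.015, 0, 0, 0, 0.2], [0, 0, 0.018, 0, 0, 0, 0.2], [0, 0, 0.02, 0, 0, 0, 0.2]]]}}

```text
time_s: 24.08
tcp_pos: [0.6508, 0.0166, 0.189]
orientation: [0.61, 0.733, 0.231, 0.193]
wrist_force: [0.9, 0.7, -1.0]
finger_gap: 0.0239
```

```bash
python3 - <<'E'
from h import *
s=sense();R0=Ro.from_quat(s["orientation"]).as_matrix();print(s["tcp_pos"],R0.T@s["wrist_force"],R0.T@s["torque"],s["finger_gap"])
p,R=gpose(.0);delta(p,R)
E
```

```text
[0.6508 0.0166 0.189 ] [0.493  0.2791 1.3774] [ 0.3561 -0.0707 -0.0298] 0.023883896182835603
delta [-0.     -0.0003 -0.0367] rot [0.04 0.03 0.05] |d| 0.037
```

Now the last 3–4 mm, until the foot bar meets the face.

{"op": "servo_tool", "data": {"deltas": [[[0, 0, 0.001, 0, 0, 0, 0.2], [0, 0, 0.002, 0, 0, 0, 0.2], [0, 0, 0.003, 0, 0, 0, 0.2], [0, 0, 0.0035, 0, 0, 0, 0.2]]]}}

```text
time_s: 24.58
tcp_pos: [0.6528, 0.0167, 0.1868]
orientation: [0.61, 0.733, 0.231, 0.193]
wrist_force: [-5.8, -3.3, 4.0]
finger_gap: 0.0239
```

```bash
python3 - <<'E'
from h import *
s=sense();R0=Ro.from_quat(s["orientation"]).as_matrix();print(s["tcp_pos"],R0.T@s["wrist_force"],R0.T@s["torque"],s["finger_gap"])
p,R=gpose(.0);delta(p,R)
E
```

```text
[0.6528 0.0167 0.1868] [-2.1709 -2.8411 -6.909 ] [ 0.8628 -0.0371 -0.0841] 0.02389630975641279
delta [ 0.0002 -0.0006 -0.0397] rot [0.06 0.06 0.08] |d| 0.04
```

{"op": "servo_tool", "data": {"deltas": [[[0, 0, 0.001, 0, 0, 0, 0.2], [0, 0, 0.002, 0, 0, 0, 0.2], [0, 0, 0.002, 0, 0, 0, 0.2]]]}}

```text
time_s: 24.95
tcp_pos: [0.6533, 0.0167, 0.1871]
orientation: [0.609, 0.734, 0.23, 0.193]
wrist_force: [-25.2, -4.9, 18.9]
finger_gap: 0.0235
```

```bash
python3 - <<'E'
from h import *
s=sense();R0=Ro.from_quat(s["orientation"]).as_matrix();print(s["tcp_pos"],R0.T@s["wrist_force"],R0.T@s["torque"],s["finger_gap"])
p,R=gpose(.0);delta(p,R)
sc=cam("scene");crop(sc,(250,170,350,270),6,"pics/s25.png")
c=cam("wrist");cv2.imwrite("pics/w25.png",c["image"][:,:,::-1])
E
```

```text
[0.6533 0.0167 0.1871] [ -0.2192 -10.2057 -30.208 ] [2.7699 0.1563 0.1188] 0.02352124544903574
delta [ 0.0003 -0.0012 -0.0398] rot [0.   0.04 0.2 ] |d| 0.04
```

View pics/s25.png

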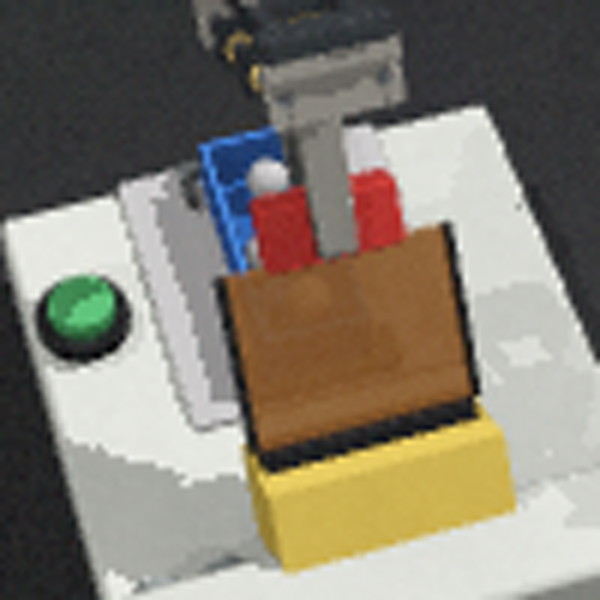

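View pics/w25.png

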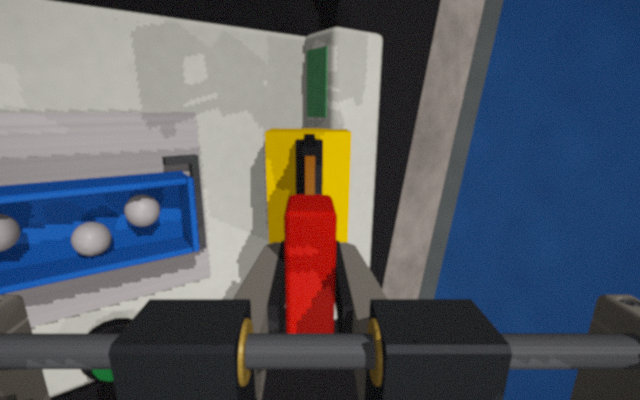

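{"op": "servo_tool", "data": {"deltas": [[[0, -0.0005, -0.001, 0, 0, 0, 0.2], [0, -0.0006, -0.0018, 0, 0, 0, 0.2], [0, -0.0006, -0.0018, 0, 0, 0, 0.2]]]}}

```text
time_s: 25.42
tcp_pos: [0.6527, 0.0166, 0.1867]
orientation: [0.61, 0.733, 0.231, 0.194]
wrist_force: [-4.9, -2.1, 4.4]
finger_gap: 0.0237
```

```bash
python3 - <<'E'
from h import *
s=sense();R0=Ro.from_quat(s["orientation"]).as_matrix();print(s["tcp_pos"],R0.T@s["wrist_force"],R0.T@s["torque"],s["finger_gap"])
p,R=gpose(.0);delta(p,R)
E
```

```text
[0.6527 0.0166 0.1867] [-1.22   -1.6795 -6.5732] [ 0.6016  0.091  -0.0608] 0.023704960313600965
delta [ 0.0003 -0.0004 -0.0397] rot [0.11 0.07 0.07] |d| 0.04
```

{"op": "servo_tool", "data": {"deltas": [[[0, 0, 0, 0, 0, 0, 0.35], [0, 0, 0, 0, 0, 0, 0.5], [0, 0, 0, 0, 0, 0, 0.65], [0, 0, 0, 0, 0, 0, 0.65], [0, 0, -0.005, 0, 0, 0, 0.65], [0, 0, -0.025, 0, 0, 0, 0.65], [0, 0, -0.06, 0, 0, 0, 0.65], [0, 0, -0.1, 0, 0, 0, 0.65]]]}}

```text
time_s: 26.42
tcp_pos: [0.5949, 0.0066, 0.2684]
orientation: [0.61, 0.733, 0.231, 0.193]
wrist_force: [-0.5, -0.9, 0.9]
finger_gap: 0.06
```

```bash
python3 - <<'E'
from h import *
c=cam("wrist")
s=sense();R0=Ro.from_quat(s["orientation"]).as_matrix();print(s["tcp_pos"],s["wrist_force"],s["finger_gap"])
cv2.imwrite("pics/w26.png",c["image"][:,:,::-1])
sc=cam("scene");crop(sc,(250,170,350,270),6,"pics/s26.png")
b=np.array([.5629,-.1165,.077]);delta(b+[0,0,.14],down(100.4));delta(b+[0,0,.14],down(60))
E
```

```text
[0.5958 0.0057 0.2749] [ 0.6648 -0.1837  3.8489] 0.059887895322346674
delta [-0.1136 -0.0783  0.0144] rot [35.48  0.32  0.07] |d| 0.139
delta [-0.1136 -0.0783  0.0144] rot [ 34.1  -12.2   39.15] |d| 0.139
```

View pics/w26.png

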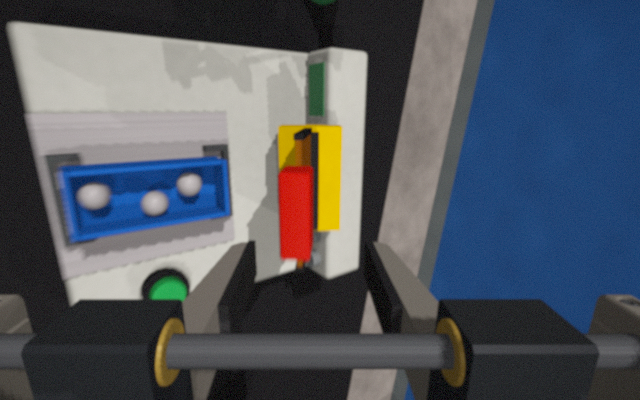

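View pics/s26.png

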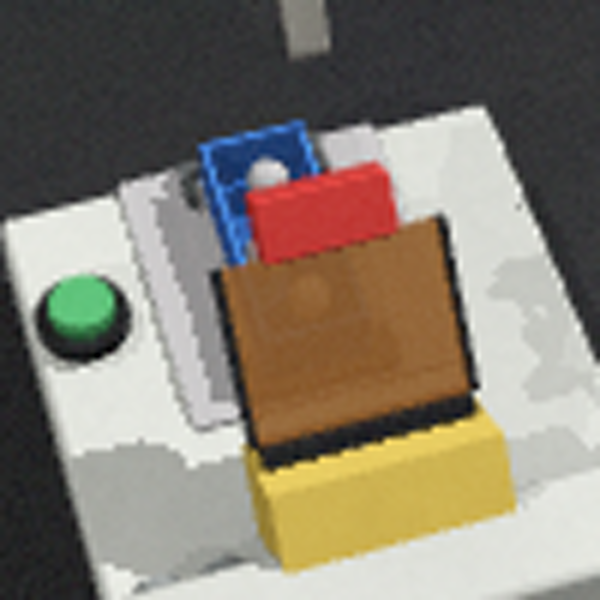

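{"op": "servo_tool", "data": {"deltas": [[[0, 0, -0.01, 0, 0, 0, 0.4], [-0.02, 0, -0.02, 0, 0, 0, 0.2], [-0.045, 0, -0.025, 3, 0, 0, 0], [-0.07, -0.01, -0.025, 6, 0, 0, 0], [-0.095, -0.025, -0.02, 10, 0, 0, 0], [-0.112, -0.04, -0.015, 18, 0, 0, 0], [-0.1136, -0.06, -0.01, 26, 0, 0, 0], [-0.1136, -0.078, -0.01, 35, 0, 0, 0]]]}}

```text
time_s: 27.52
tcp_pos: [0.547, -0.1181, 0.2298]
orientation: [0.64, 0.768, -0.002, -0.002]
wrist_force: [0.1, -0.8, 0.0]
finger_gap: 0.0007
```

```bash
python3 - <<'E'
from h import *
c=cam("wrist");c=cam("wrist")
s=sense();print(s["tcp_pos"],s["wrist_force"],s["finger_gap"])
cv2.imwrite("pics/w27.png",c["image"][:,:,::-1])
m=mask(c,(45,90,30),(85,255,255),(0,0,640,400));M=cv2.moments(big(m));u=(M['m10']/M['m00'],M['m01']/M['m00']);print(u,"btn",pl(c,*u,.077))
sc=cam("scene");crop(sc,(220,100,380,300),3,"pics/s27.png")
b=np.array([.5629,-.1165,.077]);delta(b+[0,0,.02],down(100.4))
E
```

```text
[ 0.548  -0.1168  0.2278] [ 0.4817 -0.1473  0.0148] 0.00034031761972549995
(326.47206936801734, 186.8620977155244) btn [ 0.5633 -0.116   0.077 ]
delta [-0.0025  0.0146  0.1319] rot [-0.04 -0.1   0.12] |d| 0.133
```

View pics/w27.png

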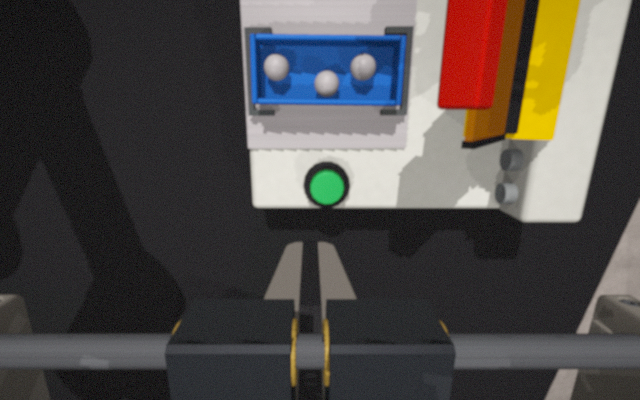

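View pics/s27.png

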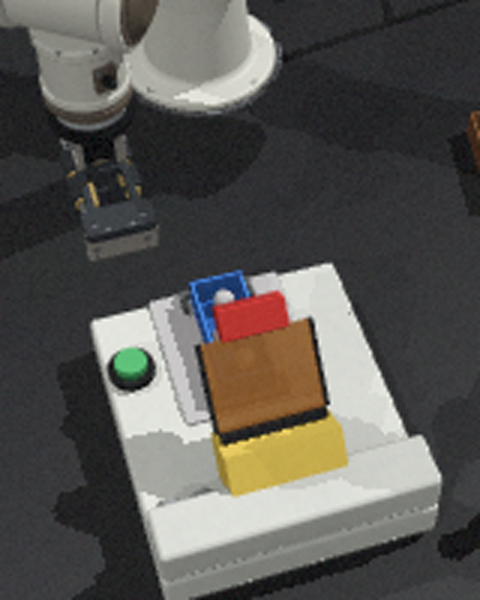

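{"op": "servo_tool", "data": {"deltas": [[[-0.0025, 0.0146, 0.02, 0, 0, 0, 0], [-0.0025, 0.0146, 0.05, 0, 0, 0, 0], [-0.0025, 0.0146, 0.08, 0, 0, 0, 0], [-0.0025, 0.0146, 0.105, 0, 0, 0, 0], [-0.0025, 0.0146, 0.122, 0, 0, 0, 0], [-0.0025, 0.0146, 0.132, 0, 0, 0, 0], [-0.0025, 0.0146, 0.132, 0, 0, 0, 0]]]}}

```text
time_s: 28.55
tcp_pos: [0.5627, -0.1177, 0.0992]
orientation: [0.64, 0.768, 0.0, 0.001]
wrist_force: [0.6, 0.9, 0.1]
finger_gap: 0.0003
```

{"op": "servo_tool", "data": {"deltas": [[[0, 0, 0.005, 0, 0, 0, 0], [0, 0, 0.01, 0, 0, 0, 0], [0, 0, 0.015, 0, 0, 0, 0], [0, 0, 0.018, 0, 0, 0, 0]]]}}

```text
time_s: 29.05
tcp_pos: [0.5628, -0.1177, 0.0809]
orientation: [0.64, 0.768, -0.0, 0.0]
wrist_force: [0.2, 0.6, 0.8]
finger_gap: 0.0005
```

```bash
python3 - <<'E'
from h import *
s=sense();print(s["tcp_pos"],s["wrist_force"],s["finger_gap"])
c=cam("wrist");cv2.imwrite("pics/w28.png",c["image"][:,:,::-1])
sc=cam("scene");crop(sc,(220,100,380,300),3,"pics/s28.png")
b=np.array([.5631,-.1165,.077]);delta(b+[0,0,.0],down(100.4))
E
```

```text
[ 0.5628 -0.1177  0.0809] [0.2447 0.6293 0.7671] 0.0005129770266850705
delta [0.001  0.0007 0.0038] rot [0.01 0.03 0.02] |d| 0.004
```

View pics/w28.png

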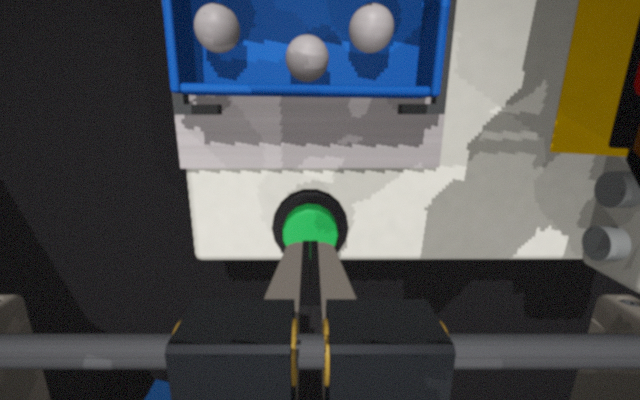

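View pics/s28.png

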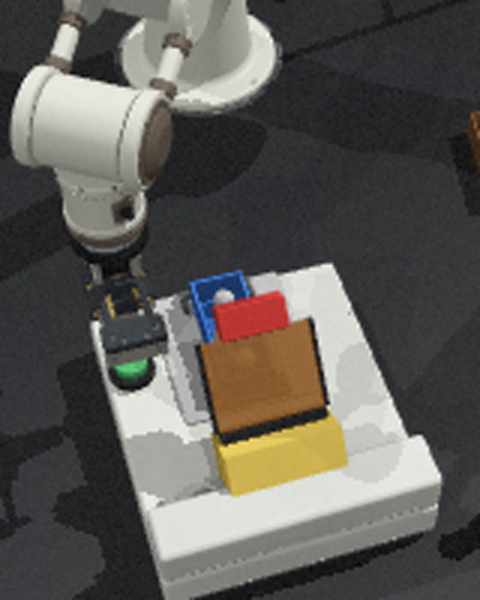

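{"op": "servo_tool", "data": {"deltas": [[[0.001, 0.0007, 0.004, 0, 0, 0, 0], [0.001, 0.0007, 0.008, 0, 0, 0, 0], [0.001, 0.0007, 0.012, 0, 0, 0, 0], [0.001, 0.0007, 0.016, 0, 0, 0, 0], [0.001, 0.0007, 0.018, 0, 0, 0, 0]]]}}

```text
time_s: 29.78
tcp_pos: [0.5632, -0.1166, 0.0629]
orientation: [0.64, 0.768, -0.0, 0.0]
wrist_force: [0.0, 0.1, -0.2]
finger_gap: 0.0006
```

{"op": "servo_tool", "data": {"deltas": [[[0, 0, 0.002, 0, 0, 0, 0], [0, 0, 0.004, 0, 0, 0, 0], [0, 0, 0.006, 0, 0, 0, 0], [0, 0, 0.008, 0, 0, 0, 0]]]}}

```text
time_s: 30.28
tcp_pos: [0.5634, -0.1167, 0.0552]
orientation: [0.64, 0.768, -0.0, 0.001]
wrist_force: [-0.3, 0.5, -0.4]
finger_gap: 0.0005
```

{"op": "servo_tool", "data": {"deltas": [[[0, 0, 0.002, 0, 0, 0, 0], [0, 0, 0.004, 0, 0, 0, 0], [0, 0, 0.006, 0, 0, 0, 0]]]}}

```text
time_s: 30.65
tcp_pos: [0.5635, -0.1167, 0.0495]
orientation: [0.64, 0.768, -0.0, 0.001]
wrist_force: [-1.8, 0.7, 2.9]
finger_gap: 0.0005
```

{"op": "servo_tool", "data": {"deltas": [[[0, 0, 0.002, 0, 0, 0, 0], [0, 0, 0.004, 0, 0, 0, 0]]]}}

```text
time_s: 30.9
tcp_pos: [0.5635, -0.1167, 0.0455]
orientation: [0.64, 0.768, -0.0, 0.001]
wrist_force: [-1.7, 0.9, 4.6]
finger_gap: 0.0004
```

{"op": "servo_tool", "data": {"deltas": [[[0, 0, 0.002, 0, 0, 0, 0], [0, 0, 0.004, 0, 0, 0, 0], [0, 0, 0.004, 0, 0, 0, 0]]]}}

```text
time_s: 31.28
tcp_pos: [0.5636, -0.1168, 0.0446]
orientation: [0.64, 0.769, -0.0, 0.001]
wrist_force: [-10.6, 3.0, 24.6]
finger_gap: 0.0005
```

{"op": "servo_tool", "data": {"deltas": [[[0, 0, 0, 0, 0, 0, 0], [0, 0, -0.006, 0, 0, 0, 0], [0, 0, -0.016, 0, 0, 0, 0], [0, 0, -0.04, 0, 0, 0, 0], [0, 0, -0.08, 0, 0, 0, 0], [0, 0, -0.12, 0, 0, 0, 0], [0, -0.02, -0.15, 0, 0, 0, 0], [0, -0.03, -0.16, 0, 0, 0, 0]]]}}

```text
time_s: 32.28
tcp_pos: [0.5343, -0.1226, 0.2031]
orientation: [0.64, 0.768, 0.0, 0.002]
wrist_force: [0.2, -1.4, -0.4]
finger_gap: 0.0003
```

```bash
python3 - <<'E'
from h import *
c=cam("wrist");c=cam("wrist");s=sense();print(s["tcp_pos"],s["wrist_force"],s["time_s"])
cv2.imwrite("pics/w30.png",c["image"][:,:,::-1])
sc=cam("scene");crop(sc,(220,150,380,300),4,"pics/s30.png")
t=cam("top");crop(t,(290,90,420,225),4,"pics/t30.png")
E
```

```text
[ 0.5337 -0.1223  0.2018] [ 0.0036 -0.0684 -1.1914] 32.375
```

View pics/w30.png

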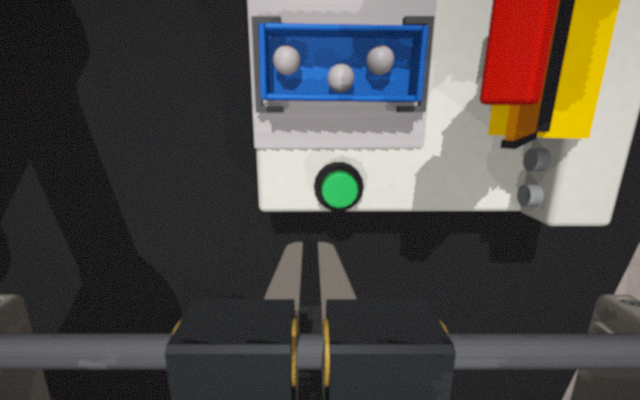

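View pics/s30.png

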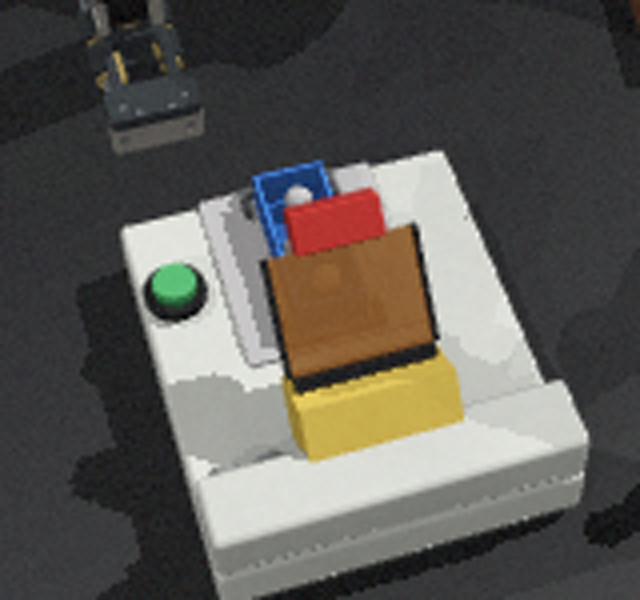

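View pics/t30.png

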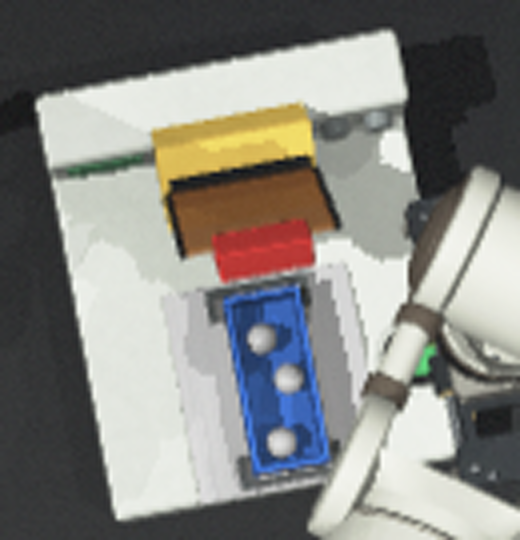

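```bash
python3 - <<'E'
from station import job_done,sense
print(job_done());print(sense()["time_s"])
E
```

```text
the job is handed in; nothing more can be done
None
the job is handed in; nothing more can be done
```

The job is done in the order asked and handed in at about 32 s of the 69 s limit. The hand-in gives no verdict.

**What was done**
- **Tray:** I carried it level to the shaker and lowered it onto the platform. I let go only after the wrist force showed the plate was taking its weight.
- **Guard:** I lifted it from the rack and slid it down the tilted slot with almost no force. It met a hard stop 39.8 mm in (40 mm nominal) under about 30 N, and I released it after that.
- **Start button:** I pressed it to a hard stop at about 25 N on the wrist, then let it come back up.

**Last checks:** The final pictures show all three balls in the tray, the tray between the stops and the guard's foot bar on the switch face. The button was up and the arm was clear of everything.

**What disagreed or went wrong**
- **Finger length:** The fingers end about 28 mm short of the stated TCP. My first tray grasp therefore closed just above the rim without moving the tray. I lowered the gripper and repeated it, and used the corrected length from then on.
- **Guard lean:** After release, the guard leaned a few mm towards the tray within the slot's play. The foot bar did not visibly move.
- **Camera offset:** The fixed cameras differed by about 5 mm, so I relied on the wrist camera, whose views agreed to about 2 mm.
- **Bystanders:** I kept clear of the bottle, beaker and flask but did not re-measure their positions at the end.

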